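# Charge the burnishing tumbler with brass bag feet

### The arm

A 6-joint arm with a two-finger parallel gripper is mounted at the origin on the work surface. World frame = base frame: x ahead of the robot, y to its left, z up, the work surface at z = 0. Lengths are in m, angles in rad, forces in N, time in s.
With the tool pointing down it reaches from about 0.25 to 0.775 m from the base axis. Payload 4 kg.
Tool frame: the origin (TCP) lies midway between the tips of the shut fingers; the grasp point (between the pads) lies 19 mm behind it (robot.grasp_offset is the distance from the TCP to the grasp point, in m); z points along the fingers, y is the direction in which the jaws open and shut (so a half turn about z gives the same grasp; the last joint's range is limited). The gripper opens to 94 mm and grips with 3 to 60 N. Pads are 16 mm wide; open, the fingers measure 119 mm over their backs; the gripper's body (75 mm by 177 mm) begins 78 mm behind the grasp point.
Start: joints at [1.056, 0.087, 1.371, -0, 1.684, -0.103], TCP at [0.22, 0.504, 0.206] pointing down, gripper open.
Joint ranges: [-3.1, 3.1], [-0.76, 2.03], [0.27, 2.55], [-1.08, 4.22], [0.17, 2.65], [-2.57, 2.57]. Speed limits (rad/s): [2.79, 2.79, 3.14, 3.14, 3.14, 3.14].

### API

Orientations are given as [roll, pitch, yaw] about the fixed x, y, z axes, in that order (R = Rz(yaw) Ry(pitch) Rx(roll)).
In Python, from bench import status, viewer, order, robot gives the robot as it stands. The module is installed in compiled form; this text tells all that it offers.
- The arm moves only by the tool move_arm, never from a script. Its argument "targets" is a list of rows, each a list of 3 entries, a list of its own where there are three numbers: the shift along the tool's x, y, z in mm, then the turn, a rotation vector about the tool's x, y, z in degrees, then the opening, from -1 (shut) to 1 (fully open). A call has 1 to 20 rows; each row is the pose to reach, as a shift and turn from the pose commanded when the call began, along the tool's axes at that moment; what a row does not reach only later rows make up. A row lasts 1/8 s, in which the tool goes at most 62.5 mm and 10.7 degrees, less where a joint would pass 70% of its speed; a pose out of reach is approached as far as the arm can. A call with a gripper value outside its range is refused whole. The fingers move at their own pace and stop on an object; the grip force is fixed at half the most. Time passes only in rows, so rows that repeat a pose let the fingers close. It gives the time, the measured TCP pose, the force and the opening at its end, in the units of the state.
- status.get_obs(): the state, without advancing time (a new reading comes with each control period).
- viewer.snapshot(name): name is "scene" or "top"; returns the picture (420x560x3 uint8, red, green, blue); there is no depth.
- viewer.camera_model(name): a dict with "K" (3x3 intrinsics, pixels), "D" ([k1, k2, p1, p2, k3] as OpenCV has them; the pictures are not rectified), "xyz" and "attitude" of the camera in the world. Camera axes: x right, y up, looking along -z (the intrinsics and any distortion apply to the point x, -y, -z); pixel columns grow to the right and rows downward; lengths in m; the calibration is good to about 2 mm. A picture is of the moment at which its call begins. camera_model takes no time and is no camera call.
- order.close_job(): hands the job in, once; it reports no verdict.
The state is a dict: "time": time; "joint_positions": joint angles; "qvel": joint speeds; "joint_torque": joint torques, N m; "tool_pos": TCP position; "ee_rot": TCP orientation; "wrist_force": force on the tool from outside, world axes, zero at the start; "wrist_torque": the same for the moment, N m; "width": finger opening in m.
Only numpy, scipy, OpenCV 4.12 (cv2) and the standard library are available. Lean on these libraries where they do the work, as an engineer would, in place of code of your own. Each camera call takes 0.05 s, during which the arm holds its last target. There are 200 camera calls.

### The job

The tray and the bottle got knocked: gather every loose brass stud from the bench into the tray, then tip the whole tray of studs into the tumbler's feed hopper and put the empty tray back flat on its rubber mat. Stand the toppled bottle upright on its cork coaster, and last of all throw the tumbler's lever fully over to start it. Leave the strap cutter, the wax tin and the glue pot where they are.

Things in the scene. Friction and masses are not known exactly. Their poses are not given: they have to be found in the camera images.
- tumbler: fixed burnishing tumbler: grey housing 190 x 190 x 55 mm under a square open steel feed hopper, 180 x 180 mm outside, 5 mm walls, rim 140 mm above the bench, sloping inside to a floor 100 mm square at 60 mm. A black barrel sticks out to y = -210 mm, 128 mm high. Origin on the bench under the hopper's centre, z up; the start lever is on its +x side, away from the robot
- lever (a joint): start lever in rad: 0 off (leans 0.5 rad to the tumbler's -y), 1.0 on (leans 0.5 rad to its +y). Rod 80 mm from pivot to knob; pivot 34 mm above the bench, at x = +155 mm of the tumbler; swings in the tumbler's y-z plane against light friction (under 2 N at the knob), stays where left
- lever_tip (a point): centre of the start lever's black ball knob, 26 mm across, about 104 mm above the bench when off
- tray_mat: fixed black rubber mat, 200 x 200 x 3 mm, the tray's place; origin at the centre of its underside, on the bench
- tray: loose aluminium tray 140 (x) x 150 mm (y), 0.25 kg, floor 4 mm; side and back (+x) walls 30 mm high. The -x end pours: no wall, a 15 degree ramp over the last 35 mm, 13 mm high. Wooden handle plate standing at the back wall's middle: 12 mm thick (x), 60 mm wide (y), top 88 mm above the underside, centred at x = +64 mm. Origin: centre of underside (3 mm above the bench on its mat), z up
- bottle: loose closed square plastic bottle of burnishing liquid, about 0.2 kg; body 50 x 50 mm square and 105 mm tall, then a neck and a round cap 34 mm across, 147 mm in all; origin at the centre of its base, z from base to cap. It starts toppled: lying on one flat side, its axis 25 mm above the bench, cap away from the robot
- coaster: fixed square cork coaster, 120 x 120 x 4 mm, the bottle's place; origin at the centre of its underside, on the bench
- tray_stud1: brass bag foot: a round brass stud 26 mm across and 19 mm tall with a bevelled top edge (the side is straight up to 15 mm), about 35 g; origin at the centre of its flat underside, z along its axis; lies in the tray at the start
- tray_stud2: brass bag foot: a round brass stud 26 mm across and 19 mm tall with a bevelled top edge (the side is straight up to 15 mm), about 35 g; origin at the centre of its flat underside, z along its axis; lies in the tray at the start
- tray_stud3: brass bag foot: a round brass stud 26 mm across and 19 mm tall with a bevelled top edge (the side is straight up to 15 mm), about 35 g; origin at the centre of its flat underside, z along its axis; lies in the tray at the start
- tray_stud4: brass bag foot: a round brass stud 26 mm across and 19 mm tall with a bevelled top edge (the side is straight up to 15 mm), about 35 g; origin at the centre of its flat underside, z along its axis; lies in the tray at the start
- stray_stud1: brass bag foot: a round brass stud 26 mm across and 19 mm tall with a bevelled top edge (the side is straight up to 15 mm), about 35 g; origin at the centre of its flat underside, z along its axis; if present, it stands on its flat underside on the bench outside the tray at the start (3 to 5 of these five are present)
- stray_stud2: brass bag foot: a round brass stud 26 mm across and 19 mm tall with a bevelled top edge (the side is straight up to 15 mm), about 35 g; origin at the centre of its flat underside, z along its axis; if present, it stands on its flat underside on the bench outside the tray at the start (3 to 5 of these five are present)
- stray_stud3: brass bag foot: a round brass stud 26 mm across and 19 mm tall with a bevelled top edge (the side is straight up to 15 mm), about 35 g; origin at the centre of its flat underside, z along its axis; if present, it stands on its flat underside on the bench outside the tray at the start (3 to 5 of these five are present)
- stray_stud4: brass bag foot: a round brass stud 26 mm across and 19 mm tall with a bevelled top edge (the side is straight up to 15 mm), about 35 g; origin at the centre of its flat underside, z along its axis; if present, it stands on its flat underside on the bench outside the tray at the start (3 to 5 of these five are present)
- stray_stud5: brass bag foot: a round brass stud 26 mm across and 19 mm tall with a bevelled top edge (the side is straight up to 15 mm), about 35 g; origin at the centre of its flat underside, z along its axis; if present, it stands on its flat underside on the bench outside the tray at the start (3 to 5 of these five are present)
- strap_cutter: bystander: wooden strap cutter, 190 mm long, lying on the bench; origin at the centre of its underside; leave it alone
- wax_tin: bystander: round steel wax tin, 72 mm across, 50 mm high; origin at the centre of its underside; leave it alone
- glue_pot: bystander: white glue pot, 70 mm across, 100 mm high; origin at the centre of its underside; leave it alone
Mind the look-alikes: they are no part of the job. What is meant by the tray is not green, and is the larger of those in its own colour. What is shaped like the bottle but red is not meant.

How it is judged:
By the outcome, as a careful person would: the job done as asked, in the order asked, and still so for the second after the job is handed in, with the robot touching nothing.
Of stray_stud1, stray_stud2, stray_stud3, stray_stud4, stray_stud5 only 3 to 5 are there at a start; the rules pass over those that are not, and their reading is None.
At some moment in a run one of stray_stud1, stray_stud2, stray_stud3, stray_stud4, stray_stud5, tray may be knocked a few centimetres aside while the robot is not near it.
It also fails if it takes over 210 s, if anything falls off the work surface, if the arm or the gripper's body presses on something with over 40 N, if the wrist force passes 120 N, or if a joint passes its speed limit or range.

## Working session

There is one attempt and no reset: what is moved stays moved. The work goes in short steps, Python scripts to look and compute and a tool call to move; the robot and the scene stay as the last step left them, time stands still between calls to the robot, and variables do not carry over. Pictures are saved under pics/ and viewed, about 12 in all and at most 16, crops included, and the job is handed in when it is done.

Besides the shell and the picture viewer there is one more tool, called after "Emit:" in YAML: its name, and indented under it one key for each argument. move_arm: Moves the arm, as the interface text tells. Its arguments: {"type":"object","properties":{"targets":{"type":"array"}},"required":["targets"]}

```bash
mkdir -p pics
cat > h.py <<'E'
import numpy as np, cv2
from scipy.spatial.transform import Rotation as Rn
from bench import status, viewer, order, robot
def snap(cam,name,crop=None,scale=1):
    im=viewer.snapshot(cam); np.save(f'pics/{cam}.npy',im)
    if crop: im=im[crop[1]:crop[3],crop[0]:crop[2]]
    if scale!=1: im=cv2.resize(im,None,fx=scale,fy=scale,interpolation=cv2.INTER_CUBIC)
    cv2.imwrite(f'pics/{name}.png',im[...,::-1]); return im
def cam(c):
    m=viewer.camera_model(c); a=np.array(m['attitude'],float)
    R=a if a.shape==(3,3) else (Rn.from_euler('xyz',a).as_matrix() if a.size==3 else Rn.from_quat(a).as_matrix())
    return np.array(m['K']),np.array(m['D'],float),np.array(m['xyz']),R
def px2w(c,uv,z):
    K,D,t,R=cam(c); p=cv2.undistortPoints(np.array(uv,float).reshape(-1,1,2),K,D).reshape(-1,2)
    d=np.c_[p[:,0],-p[:,1],-np.ones(len(p))]@R.T
    return t+d*((z-t[2])/d[:,2])[:,None]
def w2px(c,P):
    K,D,t,R=cam(c); q=(np.atleast_2d(P)-t)@R; q=q*[1,-1,-1]
    return cv2.projectPoints(q,np.zeros(3),np.zeros(3),K,D)[0].reshape(-1,2)
E
python3 - <<'E'
from h import *
for c in('top','scene'):
    m=viewer.camera_model(c);print(m)
    snap(c,c+'0',scale=1.4)
o=status.get_obs();print({k:np.round(v,3) for k,v in o.items()}, robot.grasp_offset)
E
```

```text
{'K': array([[522.49304223,   0.        , 280.72965661],
       [  0.        , 522.49304223, 209.04694358],
       [  0.        ,   0.        ,   1.        ]]), 'D': array([-0.11199806,  0.        ,  0.        ,  0.        ,  0.        ]), 'xyz': array([0.39330761, 0.06056814, 1.77167489]), 'attitude': array([ 0.07034078, -0.01371707, -1.54302719])}
{'K': array([[397.32929463,   0.        , 279.3735755 ],
       [  0.        , 397.32929463, 207.3650746 ],
       [  0.        ,   0.        ,   1.        ]]), 'D': array([0.03455926, 0.        , 0.        , 0.        , 0.        ]), 'xyz': array([1.25639722, 0.2262273 , 0.78140641]), 'attitude': array([ 0.83037196, -0.0196535 ,  1.84183763])}
{'time': np.float64(0.1), 'joint_positions': array([ 1.056,  0.088,  1.372, -0.   ,  1.684, -0.103]), 'qvel': array([ 0.   , -0.   , -0.004,  0.002,  0.001, -0.002]), 'joint_torque': array([ 2.0000e-03, -3.4125e+01, -3.0330e+01,  7.2000e-02,  3.0000e-02,
       -0.0000e+00]), 'tool_pos': array([0.22 , 0.504, 0.204]), 'ee_rot': array([-3.14, -0.  ,  2.73]), 'wrist_force': array([ 0.459, -0.186, -0.136]), 'wrist_torque': array([ 0.079, -0.024, -0.031]), 'width': np.float64(0.094)} 0.0188
```

View pics/top0.png

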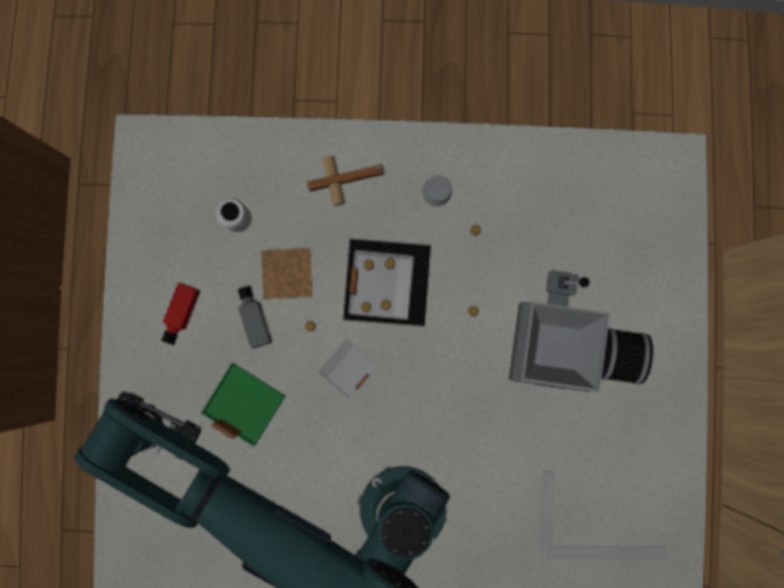

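View pics/scene0.png

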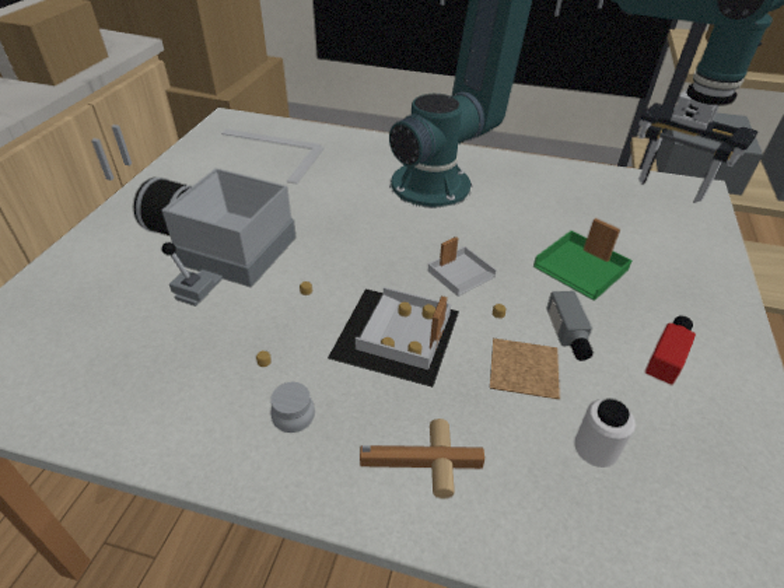

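Top view (1.4x): the tray with 4 studs sits on the black mat at (380,285), with its handle to the left and its pour end toward the tumbler at (560,345). The strays are at (310,325), (475,230) and (473,310). The grey bottle is at (253,318), the coaster at (287,273) and the lever knob at (584,282). The small silver tray, green tray and red bottle are the decoys. The scene view agrees and shows 3 strays.

```bash
cat >> h.py <<'E'
def studs(im,c='top',z=.019,show=True):
    hsv=cv2.cvtColor(im,cv2.COLOR_RGB2HSV)
    m=cv2.inRange(hsv,(12,110,60),(28,255,255))
    n,l,s,ce=cv2.connectedComponentsWithStats(m)
    out=[]
    for i in range(1,n):
        if 12<=s[i,4]<150:
            w=px2w(c,ce[i],z)[0]
            if -.1<w[0]<.9 and abs(w[1])<.8: out.append((w.round(3)[:2].tolist(),int(s[i,4]),ce[i].round(1).tolist()))
    return out
E
python3 - <<'E'
from h import *
im=np.load('pics/top.npy')
for s in studs(im): print(s)
s2=np.load('pics/scene.npy')
print('scene')
for s in studs(s2,'scene',.012): print(s)
def rect(m,z,name):
    n,l,s,ce=cv2.connectedComponentsWithStats(m.astype(np.uint8)); 
    for i in np.argsort(-s[1:,4])[:2]+1:
        pts=np.argwhere(l==i)[:,::-1].astype(np.float32); r=cv2.minAreaRect(pts)
        w=px2w('top',np.vstack([cv2.boxPoints(r),[r[0]],[ce[i]]]),z)[:,:2]
        print(name,s[i,4],np.round(w*1000).tolist())
hsv=cv2.cvtColor(im,cv2.COLOR_RGB2HSV)
g=im.max(2)
roi=np.zeros(g.shape,bool); roi[160:240,235:315]=1
rect((g<60)&roi,.003,'mat')
roi=np.zeros(g.shape,bool); roi[170:222,180:228]=1
rect((hsv[...,1]>70)&roi,.004,'cork')
roi=np.zeros(g.shape,bool); roi[198:255,160:200]=1
rect((g<125)&roi,.025,'bottle')
im2=cv2.resize(im[160:270,150:300],None,fx=5,fy=5,interpolation=cv2.INTER_CUBIC);cv2.imwrite('pics/c1.png',im2[...,::-1])
im2=cv2.resize(im[185:285,355:475],None,fx=6,fy=6,interpolation=cv2.INTER_CUBIC);cv2.imwrite('pics/c2.png',im2[...,::-1])
E
```

```text
([0.677, -0.155], 27, [339.4, 163.7])
([0.588, 0.051], 25, [278.1, 188.0])
([0.584, 0.102], 24, [263.0, 188.7])
([0.544, 0.138], 66, [252.0, 200.2])
([0.489, 0.058], 24, [275.0, 217.3])
([0.482, 0.105], 22, [261.1, 218.9])
([0.48, -0.153], 24, [337.7, 221.9])
([0.433, 0.238], 27, [221.1, 232.5])
([0.179, 0.437], 47, [159.2, 306.7])
scene
([0.484, -0.156], 55, [217.9, 205.4])
([0.485, 0.054], 64, [288.5, 220.2])
([0.436, 0.235], 65, [356.1, 221.6])
([0.577, 0.046], 36, [276.6, 243.3])
([0.577, 0.098], 56, [296.0, 247.5])
([0.682, -0.157], 83, [187.7, 255.9])
mat 1351 [[452.0, 159.0], [648.0, 149.0], [638.0, -47.0], [442.0, -36.0], [544.0, 56.0], [554.0, 35.0]]
cork 1174 [[613.0, 365.0], [622.0, 248.0], [505.0, 238.0], [496.0, 355.0], [559.0, 301.0], [559.0, 301.0]]
bottle 2125 [[543.0, 447.0], [546.0, 315.0], [359.0, 308.0], [355.0, 439.0], [450.0, 377.0], [448.0, 378.0]]
bottle 8 [[469.0, 316.0], [469.0, 312.0], [459.0, 312.0], [459.0, 315.0], [464.0, 314.0], [464.0, 314.0]]
```

View pics/c1.png

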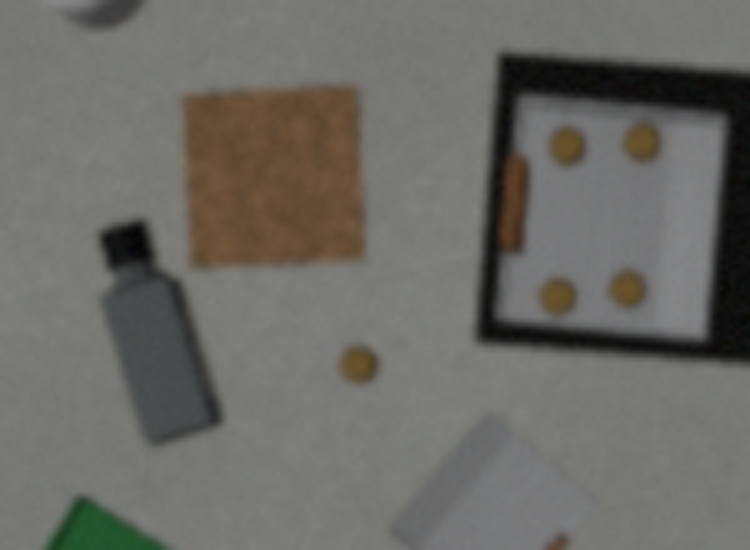

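View pics/c2.png

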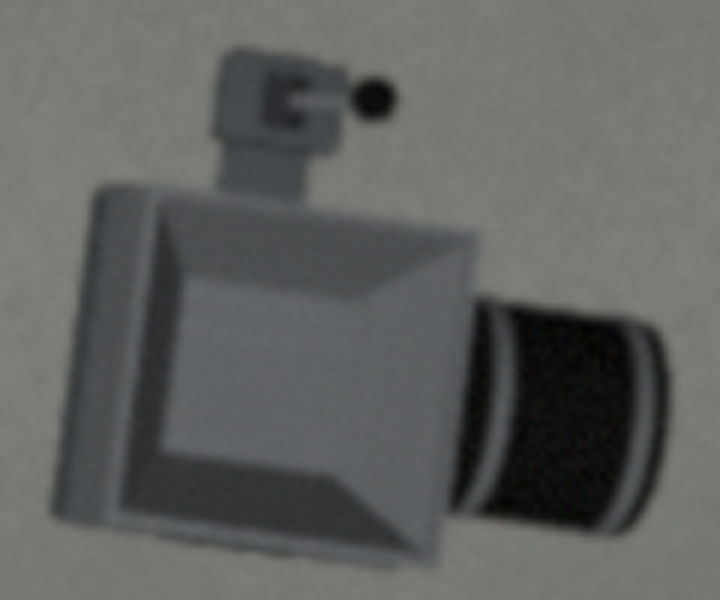

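Run:
```python
from h import *
def c1(p,z): return px2w('top',np.array(p)/5+[150-.4,160-.4],z)[:,:2]*1000
def c2(p,z): return px2w('top',np.array(p)/6+[355-.4,185-.4],z)[:,:2]*1000
print('tray back',c1([(516,93),(495,325)],.033).round(),'nose',c1([(730,112),(712,342)],.016).round())
print('handle',px2w('top',[(252.,200.2)],.09).round(4), c1([(512,153),(525,153),(500,250),(520,250)],.091).round())
r=c2([(155,190),(480,235),(440,568),(110,520)],.14);print('hopper',r.round(),r.mean(0))
d=(r[1]-r[0]+r[2]-r[3]);print('ydir of tumbler ang',np.degrees(np.arctan2(*-d[::-1])))
print('knob',c2([(373,99)],.104), 'pivot?',c2([(285,98)],.034))
print('bottle base/shoulder/cap @.05',c1([(152,443),(208,424),(103,300),(172,283)],.05).round(),'cap',c1([(125,245)],.042).round(), c1([(124,226)],.025).round())
```

```text
tray back [[617. 137.]
 [461. 146.]] nose [[611.  -8.]
 [455.   0.]]
handle [[0.5384 0.1343 0.09  ]] [[571. 135.]
 [571. 127.]
 [508. 141.]
 [508. 128.]]
hopper [[ 495. -273.]
 [ 476. -447.]
 [ 301. -428.]
 [ 322. -252.]] [ 398.48773005 -350.24472734]
ydir of tumbler ang 83.40857846514062
knob [[ 549.87631231 -398.9567676 ]] pivot? [[ 555.51176261 -367.92089105]]
bottle base/shoulder/cap @.05 [[376. 368.]
 [390. 332.]
 [470. 405.]
 [482. 359.]] cap [[507. 393.]] [[521. 398.]]
```

```bash
cat >> h.py <<'E'
def down(a):  # tool down with jaw (tool y) axis at angle a deg
    a=np.radians(a); y=np.array([np.cos(a),np.sin(a),0]); z=np.array([0,0,-1.]); return np.c_[np.cross(y,z),y,z]
def Rq(q): 
    return Rn.from_euler('ZYZYZ',[q[0],q[1]+q[2],q[3],q[4],q[5]+np.pi/2]).as_matrix() if 0 else (Rn.from_euler('z',q[0])*Rn.from_euler('y',q[1]+q[2])*Rn.from_euler('z',q[3])*Rn.from_euler('y',q[4])*Rn.from_euler('z',q[5]+np.pi/2)).as_matrix()
def rel(R0,p0,R,p):
    return (R0.T@(np.array(p)-p0)*1000).round(1).tolist(), np.degrees(Rn.from_matrix(R0.T@R).as_rotvec()).round(1).tolist()
E
python3 - <<'E'
from h import *
o=status.get_obs();print(np.abs(Rq(o['joint_positions'])-Rn.from_euler('xyz',o['ee_rot']).as_matrix()).max())
for a in(83.4,-96.6):
  for tilt in(0,50,65):
    # nose toward -tumbler y: back dir b; rotate about horizontal axis so that tool z -> +b
    b=np.array([np.cos(np.radians(83.4)),np.sin(np.radians(83.4)),0]); ax=np.cross([0,0,-1],b)
    R=Rn.from_rotvec(ax*np.radians(tilt)).as_matrix()@down(a)
    for q1 in(-.4,-.7):
      for be in(1.2,1.6):
        M=(Rn.from_euler('y',-be)*Rn.from_euler('z',-q1)).as_matrix()@R
        e=Rn.from_matrix(M).as_euler('ZYZ'); q6=(e[2]-np.pi/2+np.pi)%(2*np.pi)-np.pi
        print(a,tilt,q1,be,'q4,5,6',e[0].round(2),e[1].round(2),q6.round(2))
o0=[.22,.504,.206];R0=Rn.from_euler('xyz',[np.pi,0,2.73]).as_matrix()
for p in ([.434,.237,.12],[.434,.237,.003]): print(rel(R0,o0,R0,p), rel(R0,o0,down(90),p))
E
```

```text
3.885780586188048e-16
83.4 0 -0.4 1.2 q4,5,6 -0.0 1.94 -1.86
83.4 0 -0.4 1.6 q4,5,6 -0.0 1.54 -1.86
83.4 0 -0.7 1.2 q4,5,6 -0.0 1.94 -2.16
83.4 0 -0.7 1.6 q4,5,6 0.0 1.54 -2.16
83.4 50 -0.4 1.2 q4,5,6 0.95 2.02 -1.45
83.4 50 -0.4 1.6 q4,5,6 0.85 1.77 -1.78
83.4 50 -0.7 1.2 q4,5,6 0.96 2.25 -1.64
83.4 50 -0.7 1.6 q4,5,6 0.77 1.99 -2.0
83.4 65 -0.4 1.2 q4,5,6 1.24 1.97 -1.33
83.4 65 -0.4 1.6 q4,5,6 1.11 1.82 -1.72
83.4 65 -0.7 1.2 q4,5,6 1.3 2.24 -1.43
83.4 65 -0.7 1.6 q4,5,6 1.05 2.08 -1.87
-96.6 0 -0.4 1.2 q4,5,6 0.0 1.94 1.29
-96.6 0 -0.4 1.6 q4,5,6 0.0 1.54 1.29
-96.6 0 -0.7 1.2 q4,5,6 0.0 1.94 0.99
-96.6 0 -0.7 1.6 q4,5,6 0.0 1.54 0.99
-96.6 50 -0.4 1.2 q4,5,6 0.95 2.02 1.69
-96.6 50 -0.4 1.6 q4,5,6 0.85 1.77 1.36
-96.6 50 -0.7 1.2 q4,5,6 0.96 2.25 1.5
-96.6 50 -0.7 1.6 q4,5,6 0.77 1.99 1.15
-96.6 65 -0.4 1.2 q4,5,6 1.24 1.97 1.81
-96.6 65 -0.4 1.6 q4,5,6 1.11 1.82 1.42
-96.6 65 -0.7 1.2 q4,5,6 1.3 2.24 1.71
-96.6 65 -0.7 1.6 q4,5,6 1.05 2.08 1.27
([-302.9, -159.1, 86.0], [0.0, 0.0, 0.0]) ([-302.9, -159.1, 86.0], [0.0, 0.0, -23.6])
([-302.9, -159.1, 203.0], [0.0, 0.0, 0.0]) ([-302.9, -159.1, 203.0], [0.0, 0.0, -23.6])
```

Emit:
move_arm:
  targets:
    - [[-303, -159, 86], [0, 0, -24], 0.2]
    - [[-303, -159, 86], [0, 0, -24], 0.2]
    - [[-303, -159, 86], [0, 0, -24], 0.2]
    - [[-303, -159, 86], [0, 0, -24], 0.2]
    - [[-303, -159, 86], [0, 0, -24], 0.2]
    - [[-303, -159, 86], [0, 0, -24], 0.2]
    - [[-303, -159, 86], [0, 0, -24], 0.2]
    - [[-303, -159, 86], [0, 0, -24], 0.2]

```text
time: 1.1
tool_pos: [0.4338, 0.2374, 0.1193]
ee_rot: [3.141, -0.001, -3.135]
wrist_force: [0.7, 0.5, -0.1]
width: 0.0566
```

Run:
```python
from h import *
im=snap('scene','s1',(260,120,440,255),4)
snap('top','t1')
for s in studs(np.load('pics/top.npy')): print(s)
o=status.get_obs();print({k:np.round(v,4).tolist() for k,v in o.items()})
```

```text
([0.677, -0.155], 27, [339.4, 163.7])
([0.589, 0.051], 25, [277.9, 187.8])
([0.584, 0.102], 24, [263.0, 188.7])
([0.545, 0.138], 65, [251.9, 200.2])
([0.489, 0.058], 24, [275.0, 217.3])
([0.482, 0.105], 22, [261.1, 218.9])
([0.479, -0.153], 25, [337.6, 222.0])
([0.179, 0.437], 48, [159.2, 306.7])
{'time': 1.2, 'joint_positions': [0.3873, -0.0032, 1.6351, 0.0006, 1.509, -1.1924], 'qvel': [0.0093, -0.0035, -0.0026, -0.0028, -0.0019, -0.0015], 'joint_torque': [-0.4591, -28.8942, -29.1486, -0.012, 0.0738, 0.0031], 'tool_pos': [0.4336, 0.2382, 0.1199], 'ee_rot': [3.1408, 0.0004, -3.1327], 'wrist_force': [0.456, 0.52, 0.2188], 'wrist_torque': [0.0121, -0.0014, -0.0379], 'width': 0.0564}
```

View pics/s1.png

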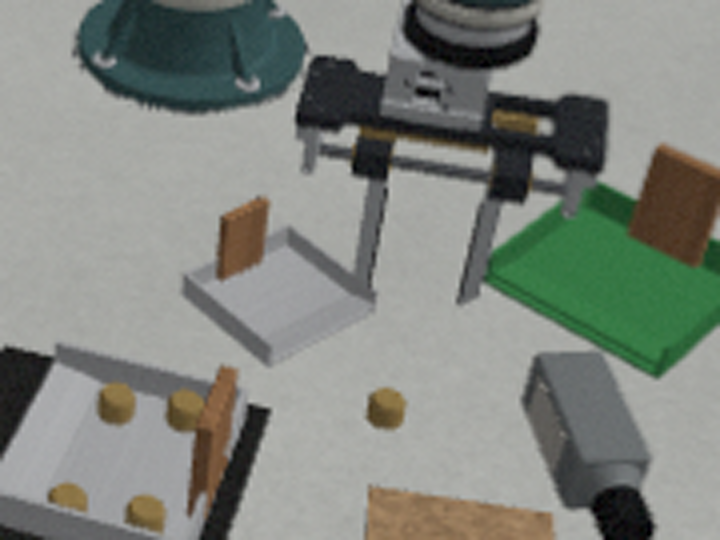

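Gripper is open directly above the stud (388,408 in the crop). Going down to grasp it.

Emit:
move_arm:
  targets:
    - [[0, -1, 50], [0, 0, 0], 0.2]
    - [[0, -1, 90], [0, 0, 0], 0.2]
    - [[0, -1, 117], [0, 0, 0], 0.2]
    - [[0, -1, 117], [0, 0, 0], 0.2]
    - [[0, -1, 117], [0, 0, 0], -1]
    - [[0, -1, 117], [0, 0, 0], -1]
    - [[0, -1, 117], [0, 0, 0], -1]
    - [[0, -1, 117], [0, 0, 0], -1]
    - [[0, -1, 80], [0, 0, 0], -1]
    - [[0, -1, 30], [0, 0, 0], -1]
    - [[0, -1, -10], [0, 0, 0], -1]
    - [[-50, -70, -10], [0, 0, 0], -1]
    - [[-90, -130, -10], [0, 0, 0], -1]
    - [[-102, -152, -10], [0, 0, 0], -1]
    - [[-102, -152, -10], [0, 0, 0], -1]

```text
time: 3.08
tool_pos: [0.5387, 0.0822, 0.129]
ee_rot: [-3.141, -0.0, -3.14]
wrist_force: [-0.3, 1.3, -0.4]
width: 0.0247
```

```bash
cat > look.py <<'E'
from h import *
import sys
for c in sys.argv[1:] or ['top']:
    im=viewer.snapshot(c); np.save(f'pics/{c}.npy',im)
    for s in studs(im,c,.019 if c=='top' else .012): print(c,s)
o=status.get_obs();print({k:np.round(o[k],4).tolist() for k in('time','tool_pos','ee_rot','wrist_force','width','joint_positions')})
with open('log.txt','a') as f: f.write(repr((o['joint_positions'].tolist(),o['tool_pos'].tolist()))+'\n')
E
python3 look.py top scene
```

```text
top ([0.677, -0.155], 25, [339.4, 164.0])
top ([0.489, 0.058], 24, [275.0, 217.3])
top ([0.482, 0.105], 22, [261.1, 218.9])
top ([0.48, -0.153], 26, [337.7, 221.9])
top ([0.179, 0.437], 48, [159.2, 306.7])
scene ([0.183, 0.06], 20, [313.3, 159.8])
scene ([0.236, -0.013], 18, [287.9, 164.9])
scene ([0.247, 0.099], 30, [321.1, 173.1])
scene ([0.298, 0.102], 76, [318.8, 182.8])
scene ([0.398, 0.056], 85, [296.5, 200.6])
scene ([0.484, -0.156], 55, [217.9, 205.4])
scene ([0.485, 0.054], 64, [288.5, 220.2])
scene ([0.577, 0.046], 36, [276.6, 243.3])
scene ([0.577, 0.098], 56, [296.0, 247.5])
scene ([0.682, -0.157], 83, [187.7, 255.9])
{'time': 3.175, 'tool_pos': [0.537, 0.0854, 0.1291], 'ee_rot': [3.1409, -0.0012, -3.1361], 'wrist_force': [-1.0331, 0.063, 0.4672], 'width': 0.0251, 'joint_positions': [0.053, 0.1017, 1.507, 0.0008, 1.534, -1.5233]}
```

Emit:
move_arm:
  targets:
    - [[0, 0, 40], [0, 0, 0], -1]
    - [[0, 0, 80], [0, 0, 0], -1]
    - [[0, 0, 105], [0, 0, 0], -1]
    - [[0, 0, 113], [0, 0, 0], -1]
    - [[0, 0, 113], [0, 0, 0], -1]
    - [[0, 0, 113], [0, 0, 0], -0.05]
    - [[0, 0, 113], [0, 0, 0], -0.05]
    - [[0, 0, 113], [0, 0, 0], -0.05]
    - [[0, 0, 70], [0, 0, 0], -0.05]
    - [[0, 0, 10], [0, 0, 0], -0.05]
    - [[27, -120, 0], [0, 0, 0], 0.2]
    - [[55, -239, 10], [0, 0, 0], 0.2]
    - [[55, -239, 10], [0, 0, 0], 0.2]
    - [[55, -239, 10], [0, 0, 0], 0.2]
    - [[55, -239, 10], [0, 0, 0], 0.2]
    - [[55, -239, 10], [0, 0, 0], 0.2]

```text
time: 5.18
tool_pos: [0.4841, -0.1533, 0.1197]
ee_rot: [3.141, 0.001, -3.135]
wrist_force: [-0.1, -0.1, 0.9]
width: 0.0563
```

```bash
python3 look.py top scene
```

```text
top ([0.677, -0.155], 25, [339.4, 164.0])
top ([0.589, 0.051], 25, [278.1, 187.8])
top ([0.584, 0.102], 24, [263.0, 188.7])
top ([0.544, 0.138], 65, [252.0, 200.3])
top ([0.536, 0.089], 23, [266.2, 203.0])
top ([0.489, 0.058], 23, [275.1, 217.2])
top ([0.482, 0.105], 22, [261.1, 218.9])
top ([0.179, 0.437], 46, [159.0, 306.6])
scene ([0.122, -0.269], 36, [226.7, 134.2])
scene ([0.176, -0.366], 18, [195.1, 137.6])
scene ([0.484, -0.156], 55, [217.9, 205.4])
scene ([0.485, 0.054], 64, [288.5, 220.2])
scene ([0.533, 0.085], 69, [295.1, 234.8])
scene ([0.577, 0.046], 36, [276.6, 243.3])
scene ([0.577, 0.098], 55, [295.9, 247.4])
scene ([0.682, -0.157], 84, [187.8, 255.9])
{'time': 5.275, 'tool_pos': [0.4843, -0.1523, 0.1196], 'ee_rot': [3.141, 0.0004, -3.1328], 'wrist_force': [-1.7739, 0.0242, -1.2324], 'width': 0.0563, 'joint_positions': [-0.4168, 0.0264, 1.6059, 0.0007, 1.5092, -1.9965]}
```

Emit:
move_arm:
  targets:
    - [[1, -2, 50], [0, 0, 0], 0.2]
    - [[1, -2, 90], [0, 0, 0], 0.2]
    - [[1, -2, 117], [0, 0, 0], 0.2]
    - [[1, -2, 117], [0, 0, 0], 0.2]
    - [[1, -2, 117], [0, 0, 0], -1]
    - [[1, -2, 117], [0, 0, 0], -1]
    - [[1, -2, 117], [0, 0, 0], -1]
    - [[1, -2, 117], [0, 0, 0], -1]
    - [[1, -2, 80], [0, 0, 0], -1]
    - [[1, -2, 30], [0, 0, 0], -1]
    - [[0, 0, -10], [0, 0, 0], -1]
    - [[-14, 50, -10], [0, 0, 0], -1]
    - [[-30, 100, -10], [0, 0, 0], -1]
    - [[-44, 150, -10], [0, 0, 0], -1]
    - [[-53, 188, -10], [0, 0, 0], -1]
    - [[-53, 188, -10], [0, 0, 0], -1]
    - [[-53, 188, -10], [0, 0, 0], -1]

```text
time: 7.4
tool_pos: [0.5354, 0.0341, 0.1293]
ee_rot: [-3.141, -0.001, -3.135]
wrist_force: [0.0, -0.4, 0.2]
width: 0.025
```

```bash
python3 look.py top
```

```text
top ([0.677, -0.155], 25, [339.4, 164.0])
top ([0.542, 0.139], 46, [251.4, 200.8])
top ([0.489, 0.058], 25, [275.0, 217.4])
top ([0.179, 0.437], 46, [159.2, 306.7])
{'time': 7.45, 'tool_pos': [0.5354, 0.0337, 0.1293], 'ee_rot': [-3.141, -0.0004, -3.1356], 'wrist_force': [0.5595, -0.3762, -0.834], 'width': 0.0247, 'joint_positions': [-0.0424, 0.0849, 1.5247, -0.0006, 1.5323, -1.6192]}
```

Emit:
move_arm:
  targets:
    - [[0, 4, 40], [0, 0, 0], -1]
    - [[0, 4, 80], [0, 0, 0], -1]
    - [[0, 4, 104], [0, 0, 0], -1]
    - [[0, 4, 111], [0, 0, 0], -1]
    - [[0, 4, 111], [0, 0, 0], -1]
    - [[0, 4, 111], [0, 0, 0], -0.07]
    - [[0, 4, 111], [0, 0, 0], -0.07]
    - [[0, 4, 111], [0, 0, 0], -0.07]
    - [[0, 4, 70], [0, 0, 0], -0.07]
    - [[0, 4, 10], [0, 0, 0], -0.07]
    - [[-70, -95, 0], [0, 0, 0], 0.2]
    - [[-144, -190, 10], [0, 0, 0], 0.2]
    - [[-144, -190, 10], [0, 0, 0], 0.2]
    - [[-144, -190, 10], [0, 0, 0], 0.2]
    - [[-144, -190, 10], [0, 0, 0], 0.2]
    - [[-144, -190, 10], [0, 0, 0], 0.2]

```text
time: 9.45
tool_pos: [0.6806, -0.1537, 0.1192]
ee_rot: [3.141, -0.001, -3.134]
wrist_force: [0.3, -0.1, 0.2]
width: 0.0566
```

```bash
python3 look.py top scene
```

```text
top ([0.678, -0.154], 27, [339.2, 163.6])
top ([0.584, 0.102], 24, [263.0, 188.7])
top ([0.589, 0.051], 24, [277.9, 187.9])
top ([0.544, 0.137], 66, [252.0, 200.2])
top ([0.536, 0.089], 23, [266.2, 203.0])
top ([0.534, 0.042], 23, [280.2, 204.1])
top ([0.489, 0.058], 24, [275.0, 217.3])
top ([0.482, 0.105], 22, [261.1, 218.9])
top ([0.179, 0.436], 52, [159.4, 306.7])
scene ([0.406, -0.27], 37, [192.8, 181.8])
scene ([0.485, 0.054], 65, [288.5, 220.3])
scene ([0.53, 0.037], 66, [278.3, 230.1])
scene ([0.533, 0.085], 70, [295.2, 234.7])
scene ([0.577, 0.046], 36, [276.6, 243.3])
scene ([0.577, 0.098], 56, [296.0, 247.5])
scene ([0.682, -0.157], 82, [187.7, 255.9])
{'time': 9.55, 'tool_pos': [0.6806, -0.1528, 0.1203], 'ee_rot': [3.1413, 0.0006, -3.1331], 'wrist_force': [0.1976, 0.1157, -0.1263], 'width': 0.0561, 'joint_positions': [-0.3023, 0.4437, 1.1002, 0.0005, 1.5972, -1.8816]}
```

Emit:
move_arm:
  targets:
    - [[1, -3, 50], [0, 0, 0], 0.2]
    - [[1, -3, 90], [0, 0, 0], 0.2]
    - [[1, -3, 117], [0, 0, 0], 0.2]
    - [[1, -3, 117], [0, 0, 0], 0.2]
    - [[1, -3, 117], [0, 0, 0], -1]
    - [[1, -3, 117], [0, 0, 0], -1]
    - [[1, -3, 117], [0, 0, 0], -1]
    - [[1, -3, 117], [0, 0, 0], -1]
    - [[1, -3, 80], [0, 0, 0], -1]
    - [[1, -3, 30], [0, 0, 0], -1]
    - [[0, 0, -10], [0, 0, 0], -1]
    - [[27, 50, -10], [0, 0, 0], -1]
    - [[54, 100, -10], [0, 0, 0], -1]
    - [[85, 160, -10], [0, 0, 0], -1]
    - [[117, 219, -10], [0, 0, 0], -1]
    - [[117, 219, -10], [0, 0, 0], -1]
    - [[117, 219, -10], [0, 0, 0], -1]
    - [[117, 219, 40], [0, 0, 0], -1]

```text
time: 11.8
tool_pos: [0.5676, 0.0626, 0.0841]
ee_rot: [-3.141, 0.013, -3.136]
wrist_force: [0.6, -0.2, -1.2]
width: 0.0248
```

```bash
python3 look.py top scene
```

```text
top ([0.538, 0.09], 27, [266.1, 202.6])
top ([0.535, 0.042], 26, [280.3, 203.8])
top ([0.489, 0.058], 24, [275.0, 217.3])
top ([0.482, 0.106], 26, [260.7, 219.0])
top ([0.179, 0.437], 49, [159.2, 306.7])
scene ([0.251, 0.101], 62, [321.4, 174.0])
scene ([0.317, 0.047], 19, [300.0, 183.4])
scene ([0.366, -0.021], 14, [274.6, 189.0])
scene ([0.533, 0.085], 70, [295.2, 234.7])
scene ([0.577, 0.046], 36, [276.6, 243.3])
scene ([0.577, 0.098], 56, [296.0, 247.5])
{'time': 11.9, 'tool_pos': [0.559, 0.0622, 0.0736], 'ee_rot': [-3.1409, -0.0115, -3.1367], 'wrist_force': [-0.2667, -1.1582, -2.113], 'width': 0.0248, 'joint_positions': [0.0103, 0.1857, 1.5256, -0.0006, 1.4419, -1.5653]}
```

Emit:
move_arm:
  targets:
    - [[0, 0, 25], [0, 0, 0], -1]
    - [[0, 0, 48], [0, 0, 0], -1]
    - [[0, 0, 51], [0, 0, 0], -1]
    - [[0, 0, 51], [0, 0, 0], -1]
    - [[0, 0, 51], [0, 0, 0], -0.1]
    - [[0, 0, 51], [0, 0, 0], -0.1]
    - [[0, 0, 51], [0, 0, 0], -0.1]
    - [[0, 0, 20], [0, 0, 0], -0.1]
    - [[0, 0, -35], [0, 0, 0], -0.1]
    - [[0, 0, -80], [0, 0, 0], 0.1]
    - [[0, -100, -150], [0, 0, 3], 0.1]
    - [[0, -200, -150], [0, 0, 3], 0.1]
    - [[0, -200, -150], [0, 0, 3], 0.1]
    - [[0, -200, -150], [0, 0, 3], 0.1]
    - [[0, -200, -150], [0, 0, 3], 0.1]
    - [[0, -200, -150], [0, 0, 3], 0.1]

```text
time: 13.9
tool_pos: [0.5637, -0.135, 0.2291]
ee_rot: [3.141, -0.001, 3.097]
wrist_force: [-0.3, -0.4, -1.7]
width: 0.0517
```

```bash
python3 look.py top scene
python3 - <<'E'
from h import *
im=np.load('pics/top.npy')[160:250,190:310];cv2.imwrite('pics/t3.png',cv2.resize(im,None,fx=6,fy=6,interpolation=cv2.INTER_CUBIC)[...,::-1])
E
```

```text
top ([0.589, 0.051], 24, [278.0, 187.9])
top ([0.584, 0.102], 24, [263.0, 188.7])
top ([0.545, 0.137], 67, [252.0, 200.1])
top ([0.563, 0.065], 25, [273.6, 195.4])
top ([0.536, 0.089], 23, [266.2, 203.0])
top ([0.534, 0.042], 24, [280.3, 204.0])
top ([0.489, 0.058], 24, [275.0, 217.3])
top ([0.482, 0.105], 22, [261.1, 218.9])
top ([0.179, 0.437], 49, [159.3, 306.6])
scene ([-0.023, -0.365], 38, [216.8, 110.8])
scene ([0.039, -0.491], 20, [179.8, 113.4])
scene ([0.485, 0.054], 64, [288.5, 220.2])
scene ([0.533, 0.085], 70, [295.2, 234.7])
scene ([0.577, 0.098], 55, [295.9, 247.4])
{'time': 14.0, 'tool_pos': [0.5637, -0.1345, 0.229], 'ee_rot': [3.1408, -0.0007, 3.0983], 'wrist_force': [0.0427, -0.4698, -0.1384], 'width': 0.0517, 'joint_positions': [-0.3323, 0.1509, 1.254, 0.0005, 1.7376, -1.8597]}
```

View pics/t3.png

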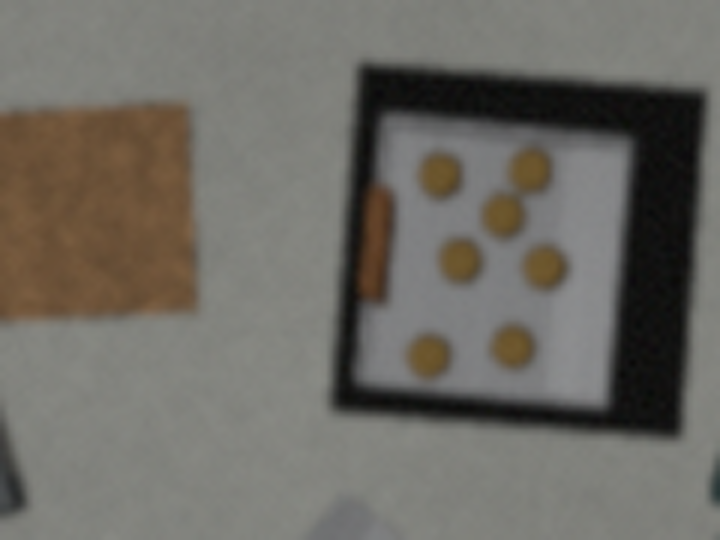

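All 7 studs are in the tray and the bench is clear of strays. The handle top is at crop (375,243), i.e. (0.539, 0.133). Now to grasp the handle.

Emit:
move_arm:
  targets:
    - [[18, 130, 50], [0, 0, 0], 0.1]
    - [[36, 266, 70], [0, 0, 0], 0.1]
    - [[36, 266, 70], [0, 0, 0], 0.1]
    - [[36, 266, 70], [0, 0, 0], 0.1]
    - [[36, 266, 70], [0, 0, 0], 0.1]
    - [[36, 266, 70], [0, 0, 0], 0.1]
    - [[36, 266, 70], [0, 0, 0], 0.1]
    - [[36, 266, 110], [0, 0, 0], 0.1]
    - [[36, 266, 150], [0, 0, 0], 0.1]
    - [[36, 266, 175], [0, 0, 0], 0.1]
    - [[36, 266, 187], [0, 0, 0], 0.1]
    - [[36, 266, 187], [0, 0, 0], 0.1]
    - [[36, 266, 187], [0, 0, 0], -1]
    - [[36, 266, 187], [0, 0, 0], -1]
    - [[36, 266, 187], [0, 0, 0], -1]
    - [[36, 266, 187], [0, 0, 0], -1]
    - [[36, 266, 187], [0, 0, 0], -1]
    - [[36, 266, 187], [0, 0, 0], -1]

```text
time: 16.25
tool_pos: [0.5399, 0.1314, 0.0428]
ee_rot: [3.142, 0.0, 3.096]
wrist_force: [-1.4, 0.6, 1.4]
width: 0.0121
```

```bash
python3 look.py top
cat > pour.py <<'E'
from h import *
import sys
p0=np.array(eval(sys.argv[1]));a0=float(sys.argv[2]);h=float(sys.argv[3]) # cmd TCP, tool y angle, TCP height above tray underside mm
b0,zN=map(float,sys.argv[4:6])
R0=down(a0);b=np.array([np.cos(np.radians(83.4)),np.sin(np.radians(83.4)),0]);ax=np.cross([0,0,-1.],b)
C=np.array([.398,-.350,0])
for th in map(float,sys.argv[6:]):
    c,s=np.cos(np.radians(th)),np.sin(np.radians(th))
    P=C+b*(b0+134*c-h*s)/1000; P[2]=(zN+134*s+h*c)/1000
    R=Rn.from_rotvec(ax*np.radians(th)).as_matrix()@down(83.4)
    print(th,P.round(3),*rel(R0,p0,R,P))
E
python3 pour.py '[.539,.133,.043]' 87.5 40 45 160 0 15 30 40 50 60 65
```

```text
top ([0.593, 0.051], 18, [278.0, 186.7])
top ([0.536, 0.039], 18, [281.1, 203.5])
top ([0.49, 0.057], 26, [275.3, 217.0])
top ([0.482, 0.104], 24, [261.5, 218.9])
top ([0.179, 0.437], 47, [159.2, 306.7])
{'time': 16.3, 'tool_pos': [0.5399, 0.1314, 0.0428], 'ee_rot': [3.1415, 0.0001, 3.0964], 'wrist_force': [-2.0496, 0.2994, 3.0532], 'width': 0.0121, 'joint_positions': [0.1366, 0.1879, 1.5879, 0.0001, 1.3658, -1.389]}
0.0 [ 0.419 -0.172  0.2  ] [107.0, -310.1, -157.0] [0.0, 0.0, 4.1]
15.0 [ 0.417 -0.187  0.233] [108.1, -325.0, -190.3] [-15.0, -0.5, 4.1]
30.0 [ 0.414 -0.21   0.262] [109.7, -348.0, -218.6] [-30.0, -1.1, 4.0]
40.0 [ 0.412 -0.229  0.277] [111.1, -367.1, -233.8] [-40.0, -1.4, 3.9]
50.0 [ 0.41  -0.25   0.288] [112.6, -388.5, -245.4] [-50.0, -1.8, 3.8]
60.0 [ 0.407 -0.273  0.296] [114.3, -411.5, -253.0] [-60.0, -2.1, 3.7]
65.0 [ 0.406 -0.285  0.298] [115.1, -423.5, -255.3] [-65.0, -2.3, 3.7]
```

Emit:
move_arm:
  targets:
    - [[0, 0, -5], [0, 0, 0], -1]
    - [[0, 0, -15], [0, 0, 0], -1]
    - [[0, 0, -35], [0, 0, 0], -1]
    - [[0, 0, -60], [0, 0, 0], -1]
    - [[0, 0, -90], [0, 0, 0], -1]
    - [[0, 0, -120], [0, 0, 0], -1]
    - [[0, 0, -150], [0, 0, 0], -1]
    - [[0, 0, -175], [0, 0, 0], -1]
    - [[0, 0, -190], [0, 0, 0], -1]
    - [[0, 0, -197], [0, 0, 0], -1]
    - [[0, 0, -200], [0, 0, 0], -1]
    - [[0, 0, -200], [0, 0, 0], -1]

```text
time: 17.8
tool_pos: [0.5396, 0.1313, 0.2416]
ee_rot: [-3.141, -0.002, 3.096]
wrist_force: [0.4, 1.1, -5.4]
width: 0.012
```

```bash
python3 look.py scene|tail -1
python3 - <<'E'
from h import *
im=np.load('pics/scene.npy')[60:260,170:450];cv2.imwrite('pics/t4.png',cv2.resize(im,None,fx=2.8,fy=2.8,interpolation=cv2.INTER_CUBIC)[...,::-1])
E
```

```text
{'time': 17.85, 'tool_pos': [0.5395, 0.1313, 0.2414], 'ee_rot': [-3.1413, -0.0019, 3.0964], 'wrist_force': [-0.3685, 0.1477, -4.7212], 'width': 0.0123, 'joint_positions': [0.1365, 0.0965, 1.2902, 0.0001, 1.7568, -1.389]}
```

View pics/t4.png

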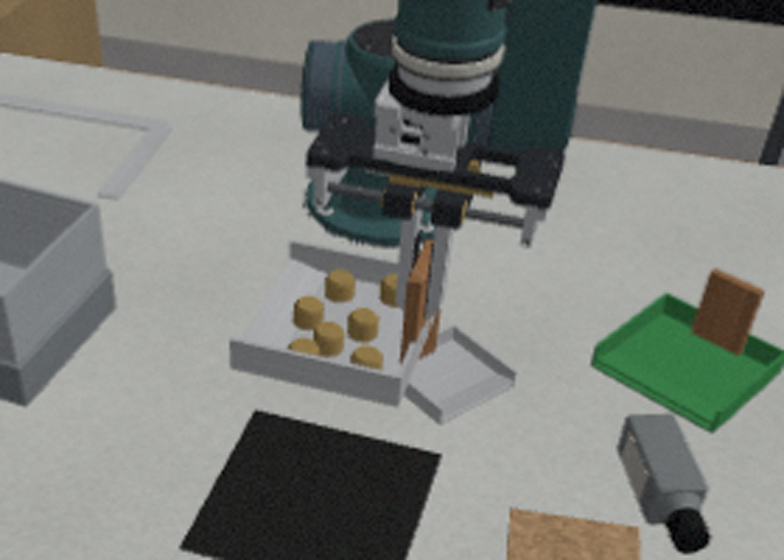

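Emit:
move_arm:
  targets:
    - [[2, -6, 0], [0, 0, 0], -1]
    - [[7, -20, 0], [0, 0, 0], -1]
    - [[14, -42, 0], [0, 0, 1], -1]
    - [[24, -70, 0], [0, 0, 1], -1]
    - [[34, -100, 0], [0, 0, 2], -1]
    - [[45, -132, 0], [0, 0, 2], -1]
    - [[57, -165, 0], [0, 0, 3], -1]
    - [[68, -198, 0], [0, 0, 3], -1]
    - [[79, -230, 0], [0, 0, 4], -1]
    - [[89, -258, 3], [0, 0, 4], -1]
    - [[97, -280, 8], [0, 0, 4], -1]
    - [[103, -296, 14], [0, 0, 4], -1]
    - [[106, -306, 18], [0, 0, 4], -1]
    - [[107, -310, 20], [0, 0, 4], -1]
    - [[107, -310, 20], [0, 0, 4], -1]
    - [[107, -310, 20], [0, 0, 4], -1]

```text
time: 19.85
tool_pos: [0.4192, -0.1731, 0.2227]
ee_rot: [3.141, 0.0, 3.027]
wrist_force: [-0.2, 0.3, -3.8]
width: 0.0121
```

```bash
python3 look.py top; python3 pour.py '[.419,-.172,.223]' 83.4 40 45 165 10 20 30 40 50 60 65;python3 pour.py '[.419,-.172,.223]' 83.4 40 45 160 15 25 35 45 55
```

```text
top ([0.356, -0.225], 36, [358.3, 259.4])
top ([0.357, -0.277], 25, [373.5, 259.2])
top ([0.179, 0.437], 48, [159.3, 306.7])
{'time': 19.9, 'tool_pos': [0.4193, -0.1731, 0.2227], 'ee_rot': [3.1415, 0.0005, 3.0274], 'wrist_force': [0.35, -0.6261, -4.2842], 'width': 0.0116, 'joint_positions': [-0.5169, -0.1326, 1.5522, 0.0003, 1.7215, -1.9734]}
10.0 [ 0.418 -0.181  0.228] [0.4, -9.2, -4.7] [-10.0, -0.0, -0.0]
20.0 [ 0.416 -0.194  0.248] [0.4, -22.0, -25.4] [-20.0, 0.0, 0.0]
30.0 [ 0.414 -0.21   0.267] [0.4, -38.2, -43.6] [-30.0, -0.0, 0.0]
40.0 [ 0.412 -0.229  0.282] [0.4, -57.3, -58.8] [-40.0, 0.0, 0.0]
50.0 [ 0.41  -0.25   0.293] [0.4, -78.7, -70.4] [-50.0, 0.0, 0.0]
60.0 [ 0.407 -0.273  0.301] [0.4, -101.9, -78.0] [-60.0, -0.0, 0.0]
65.0 [ 0.406 -0.285  0.303] [0.4, -113.9, -80.3] [-65.0, -0.0, -0.0]
15.0 [ 0.417 -0.187  0.233] [0.4, -15.2, -10.3] [-15.0, -0.0, -0.0]
25.0 [ 0.415 -0.201  0.253] [0.4, -29.7, -29.9] [-25.0, -0.0, -0.0]
35.0 [ 0.413 -0.219  0.27 ] [0.4, -47.4, -46.6] [-35.0, 0.0, -0.0]
45.0 [ 0.411 -0.239  0.283] [0.4, -67.8, -60.0] [-45.0, -0.0, -0.0]
55.0 [ 0.408 -0.261  0.293] [0.4, -90.1, -69.7] [-55.0, 0.0, -0.0]
```

Emit:
move_arm:
  targets:
    - [[0, -3, 0], [-4, 0, 0], -1]
    - [[0, -9, -5], [-10, 0, 0], -1]
    - [[0, -15, -15], [-15, 0, 0], -1]
    - [[0, -22, -25], [-20, 0, 0], -1]
    - [[0, -30, -35], [-25, 0, 0], -1]
    - [[0, -38, -44], [-30, 0, 0], -1]
    - [[0, -38, -44], [-30, 0, 0], -1]

```text
time: 20.78
tool_pos: [0.4148, -0.2132, 0.2655]
ee_rot: [2.62, -0.001, 3.024]
wrist_force: [0.4, -0.0, -5.2]
width: 0.0119
```

```bash
python3 look.py top scene|grep -v scene
python3 - <<'E'
from h import *
im=np.load('pics/scene.npy')[60:260,90:370];cv2.imwrite('pics/t5.png',cv2.resize(im,None,fx=2.8,fy=2.8,interpolation=cv2.INTER_CUBIC)[...,::-1])
E
```

```text
top ([0.472, -0.284], 22, [376.1, 225.2])
top ([0.465, -0.323], 53, [387.7, 227.6])
top ([0.42, -0.238], 126, [362.5, 240.3])
top ([0.358, -0.31], 45, [383.2, 259.3])
top ([0.351, -0.271], 50, [371.8, 261.1])
top ([0.179, 0.437], 49, [159.3, 306.6])
{'time': 20.875, 'tool_pos': [0.4148, -0.2114, 0.2662], 'ee_rot': [2.6199, -0.0001, 3.0265], 'wrist_force': [0.0167, -0.5274, -5.4854], 'width': 0.0119, 'joint_positions': [-0.8756, 0.0881, 1.342, 0.4192, 2.0508, -2.1998]}
```

View pics/t5.png

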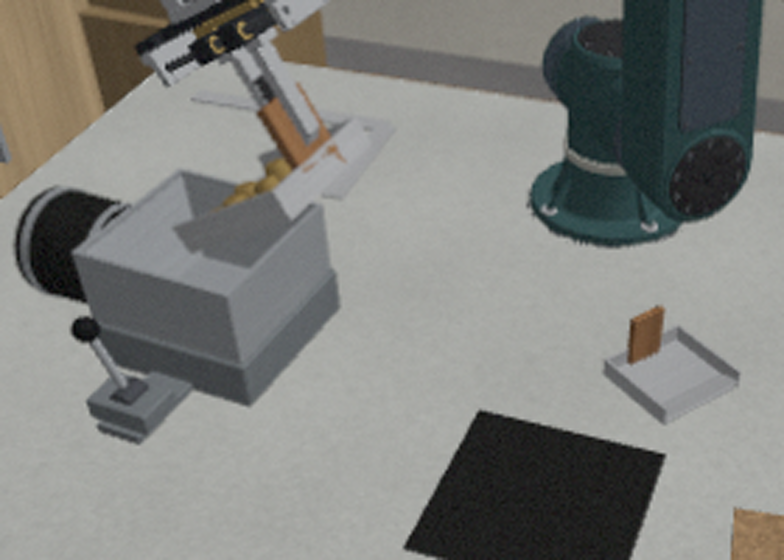

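```bash
sed -i 's/^R0=down(a0);/R0=None;/' pour.py
python3 - <<'E'
s=open('pour.py').read()
s=s.replace("C=np","T0=float(sys.argv[2]);R0=Rn.from_rotvec(ax*np.radians(T0)).as_matrix()@down(83.4)\nC=np",1).replace('a0=float(sys.argv[2]);','')
open('pour.py','w').write(s)
E
python3 pour.py '[.4145,-.210,.267]' 30 40 42 163 35 40 45 50 55 60 65 70
```

```text
35.0 [ 0.413 -0.222  0.273] [0.3, -7.7, -10.9] [-5.0, 0.0, -0.0]
40.0 [ 0.412 -0.232  0.28 ] [0.3, -12.7, -22.1] [-10.0, 0.0, 0.0]
45.0 [ 0.41  -0.242  0.286] [0.3, -18.6, -32.7] [-15.0, 0.0, -0.0]
50.0 [ 0.409 -0.253  0.291] [0.3, -25.5, -42.8] [-20.0, 0.0, -0.0]
55.0 [ 0.408 -0.264  0.296] [0.3, -33.2, -52.3] [-25.0, 0.0, 0.0]
60.0 [ 0.407 -0.276  0.299] [0.3, -41.7, -61.1] [-30.0, -0.0, 0.0]
65.0 [ 0.405 -0.288  0.301] [0.3, -50.9, -69.0] [-35.0, 0.0, -0.0]
70.0 [ 0.404 -0.3    0.303] [0.3, -60.8, -76.2] [-40.0, 0.0, 0.0]
```

Emit:
move_arm:
  targets:
    - [[0, -8, -11], [-5, 0, 0], -1]
    - [[0, -13, -22], [-10, 0, 0], -1]
    - [[0, -19, -33], [-15, 0, 0], -1]
    - [[0, -25, -43], [-20, 0, 0], -1]
    - [[0, -33, -52], [-25, 0, 0], -1]
    - [[0, -42, -61], [-30, 0, 0], -1]
    - [[0, -51, -69], [-35, 0, 0], -1]
    - [[0, -61, -76], [-40, 0, 0], -1]
    - [[0, -61, -76], [-40, 0, 0], -1]
    - [[0, -61, -76], [-40, 0, 0], -1]
    - [[0, -61, -76], [-40, 0, 0], -1]

```text
time: 22.25
tool_pos: [0.4046, -0.3006, 0.3032]
ee_rot: [1.924, 0.002, 3.028]
wrist_force: [0.4, -0.7, -2.5]
width: 0.0117
```

```bash
python3 look.py top scene
python3 - <<'E'
from h import *
im=np.load('pics/scene.npy')[60:260,90:230]; i2=np.load('pics/top.npy')[180:280,330:470]
im=np.hstack([cv2.resize(im,(392,560)),cv2.resize(i2,(392,280)).repeat(2,0)]);cv2.imwrite('pics/t6.png',im[...,::-1])
E
```

```text
top ([0.179, 0.436], 50, [159.5, 306.7])
{'time': 22.35, 'tool_pos': [0.4044, -0.3008, 0.3029], 'ee_rot': [1.9226, 0.0014, 3.0274], 'wrist_force': [0.3665, -1.0691, -1.9373], 'width': 0.0117, 'joint_positions': [-1.12, 0.5334, 1.0671, 0.9391, 2.4687, -2.1092]}
```

View pics/t6.png

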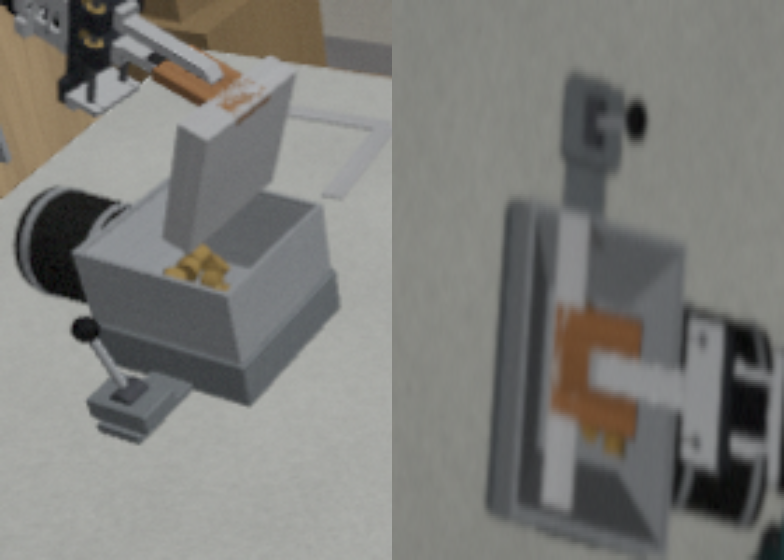

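```bash
python3 pour.py '[.404,-.300,.303]' 70 40 45 190 60 50 40 30 20 10 0
```

```text
60.0 [ 0.407 -0.273  0.326] [0.2, 30.9, 17.5] [10.0, -0.0, -0.0]
50.0 [ 0.41  -0.25   0.318] [0.2, 31.6, 41.9] [20.0, 0.0, 0.0]
40.0 [ 0.412 -0.229  0.307] [0.2, 28.0, 66.0] [30.0, 0.0, 0.0]
30.0 [ 0.414 -0.21   0.292] [0.2, 20.3, 89.1] [40.0, -0.0, -0.0]
20.0 [ 0.416 -0.194  0.273] [0.2, 8.8, 110.6] [50.0, 0.0, 0.0]
10.0 [ 0.418 -0.181  0.253] [0.2, -6.4, 129.7] [60.0, -0.0, -0.0]
0.0 [ 0.419 -0.172  0.23 ] [0.2, -24.6, 145.9] [70.0, 0.0, -0.0]
```

Emit:
move_arm:
  targets:
    - [[0, 31, 17], [10, 0, 0], -1]
    - [[0, 32, 42], [20, 0, 0], -1]
    - [[0, 28, 66], [30, 0, 0], -1]
    - [[0, 20, 89], [40, 0, 0], -1]
    - [[0, 9, 111], [50, 0, 0], -1]
    - [[0, -6, 130], [60, 0, 0], -1]
    - [[0, -25, 146], [70, 0, 0], -1]
    - [[0, -25, 146], [70, 0, 0], -1]
    - [[0, -25, 146], [70, 0, 0], -1]
    - [[0, -25, 146], [70, 0, 0], -1]

```text
time: 23.6
tool_pos: [0.4191, -0.1752, 0.2291]
ee_rot: [3.141, 0.001, 3.024]
wrist_force: [-0.6, -0.4, -2.6]
width: 0.0119
```

```bash
python3 look.py top scene
python3 - <<'E'
from h import *
p0=[.419,-.172,.230];R0=down(83.4)
for p in([.548,.120,.12],[.548,.120,.044]):print(rel(R0,p0,down(87.1),p))
im=np.load('pics/top.npy');g=im.max(2);m=np.zeros(g.shape,bool);m[155:245,230:320]=1
pts=np.argwhere((g<60)&m)[:,::-1].astype(np.float32);r=cv2.minAreaRect(pts);w=px2w('top',np.vstack([cv2.boxPoints(r)]),.003);print(w.round(3),w.mean(0))
i2=im[180:280,330:470];cv2.imwrite('pics/t7.png',cv2.resize(i2,None,fx=5,fy=5,interpolation=cv2.INTER_CUBIC)[...,::-1])
E
```

```text
top ([0.386, -0.394], 124, [407.9, 251.4])
top ([0.179, 0.437], 49, [159.3, 306.7])
{'time': 23.7, 'tool_pos': [0.419, -0.1753, 0.2288], 'ee_rot': [3.1412, 0.0004, 3.0234], 'wrist_force': [-0.397, 0.4981, -2.3005], 'width': 0.0123, 'joint_positions': [-0.5216, -0.1317, 1.5396, 0.0005, 1.7335, -1.9741]}
([-94.6, 304.9, 110.0], [0.0, 0.0, -3.7])
([-94.6, 304.9, 186.0], [0.0, 0.0, -3.7])
[[ 0.452  0.158  0.003]
 [ 0.648  0.149  0.003]
 [ 0.638 -0.046  0.003]
 [ 0.442 -0.036  0.003]] [0.54491427 0.05634016 0.003     ]
```

Emit:
move_arm:
  targets:
    - [[-10, 30, 0], [0, 0, 0], -1]
    - [[-25, 80, 0], [0, 0, -2], -1]
    - [[-42, 135, 0], [0, 0, -3], -1]
    - [[-59, 190, 20], [0, 0, -4], -1]
    - [[-76, 245, 50], [0, 0, -4], -1]
    - [[-88, 285, 80], [0, 0, -4], -1]
    - [[-94, 303, 105], [0, 0, -4], -1]
    - [[-95, 307, 130], [0, 0, -4], -1]
    - [[-95, 307, 150], [0, 0, -4], -1]
    - [[-95, 307, 165], [0, 0, -4], -1]
    - [[-95, 307, 175], [0, 0, -4], -1]
    - [[-95, 307, 181], [0, 0, -4], -1]
    - [[-95, 307, 184], [0, 0, -4], -1]
    - [[-95, 307, 186], [0, 0, -4], -1]
    - [[-95, 307, 186], [0, 0, -4], -1]
    - [[-95, 307, 186], [0, 0, -4], -1]

```text
time: 25.7
tool_pos: [0.5489, 0.1205, 0.0428]
ee_rot: [3.141, 0.001, 3.096]
wrist_force: [0.7, 0.6, -1.6]
width: 0.0115
```

```bash
python3 look.py top
```

```text
top ([0.431, -0.365], 27, [399.9, 237.9])
top ([0.399, -0.357], 103, [397.3, 247.3])
top ([0.389, -0.399], 101, [409.4, 250.7])
top ([0.179, 0.437], 47, [159.2, 306.7])
{'time': 25.75, 'tool_pos': [0.5489, 0.1205, 0.0428], 'ee_rot': [3.1414, 0.0009, 3.0964], 'wrist_force': [0.2434, 0.4204, -1.6507], 'width': 0.0118, 'joint_positions': [0.1151, 0.2005, 1.5728, 0.0001, 1.3674, -1.4105]}
```

Emit:
move_arm:
  targets:
    - [[0, 0, 1], [0, 0, 0], -1]
    - [[0, 0, 1], [0, 0, 0], -0.3]
    - [[0, 0, 1], [0, 0, 0], -0.2]
    - [[0, 0, 1], [0, 0, 0], -0.2]
    - [[0, 0, 1], [0, 0, 0], -0.2]
    - [[0, 0, -20], [0, 0, 0], -0.2]
    - [[0, 0, -70], [0, 0, 0], -0.2]
    - [[0, 0, -130], [0, 0, 0], -0.2]
    - [[0, 0, -180], [0, 0, 0], 0.6]
    - [[0, -120, -200], [0, 0, 0], 0.6]
    - [[0, -220, -200], [0, 0, 0], 0.6]
    - [[0, -220, -200], [0, 0, 0], 0.6]
    - [[0, -220, -200], [0, 0, 0], 0.6]
    - [[0, -220, -200], [0, 0, 0], 0.6]

```text
time: 27.5
tool_pos: [0.5384, -0.1017, 0.2423]
ee_rot: [-3.142, -0.0, 3.092]
wrist_force: [0.2, 0.3, 0.4]
width: 0.0756
```

```bash
python3 look.py top scene
python3 - <<'E'
from h import *
a=np.radians(19);d=np.array([np.cos(a),np.sin(a),0]);n=np.array([-d[1],d[0],0]);B=np.array([.383,.350,0])
out=[]
for c,(x0,y0,x1,y1) in(('top',(150,160,310,260)),('scene',(270,180,490,317))):
    im=np.load(f'pics/{c}.npy');k=780/(x1-x0)/(2 if 0 else 1)
    k=4.2 if c=='top' else 3.05
    big=cv2.resize(im[y0:y1,x0:x1],None,fx=k,fy=k,interpolation=cv2.INTER_CUBIC)
    P=[B+d*u+n*v+[0,0,z] for u in(0,.105) for v in(-.025,.025) for z in(0,.05)]+[B+d*.147+[0,0,.025],B+d*.065+[0,0,.05],
      [.559,.301,.004]]
    for q in w2px(c,P): cv2.circle(big,tuple(((q-[x0,y0]+.5)*k).astype(int).tolist()),2,(255,0,0),-1)
    out.append(big[:,:670])
w=max(o.shape[1] for o in out);h=sum(o.shape[0] for o in out);print([o.shape for o in out])
o=np.zeros((h,w,3),np.uint8);y=0
for b in out:o[y:y+b.shape[0],:b.shape[1]]=b;y+=b.shape[0]
if h>600: o=cv2.resize(o,None,fx=600/h,fy=600/h)
cv2.imwrite('pics/t8.png',o[...,::-1])
E
```

```text
top ([0.554, 0.126], 61, [255.4, 197.5])
top ([0.431, -0.365], 28, [399.8, 238.0])
top ([0.423, -0.338], 32, [391.9, 240.1])
top ([0.179, 0.437], 49, [159.3, 306.7])
scene ([-0.049, -0.461], 30, [196.6, 104.0])
{'time': 27.6, 'tool_pos': [0.5386, -0.099, 0.2422], 'ee_rot': [3.1407, -0.0002, 3.096], 'wrist_force': [0.9361, -0.2212, -0.7319], 'width': 0.0752, 'joint_positions': [-0.2859, 0.0781, 1.3084, 0.0009, 1.7555, -1.811]}
[(420, 670, 3), (418, 670, 3)]
```

View pics/t8.png

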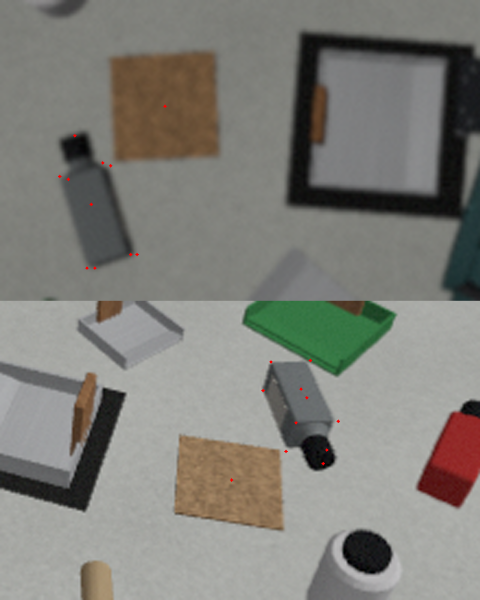

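Bottle overlay fits in both views, with base and axis within a few mm. The tray is centred on the mat and empty. Next is the bottle.

Emit:
move_arm:
  targets:
    - [[30, 120, 20], [0, 0, -8], 0.8]
    - [[60, 240, 30], [0, 0, -16], 0.8]
    - [[90, 360, 40], [0, 0, -21.6], 0.8]
    - [[115, 466, 60], [0, 0, -21.6], 0.8]
    - [[115, 466, 120], [0, 0, -21.6], 0.8]
    - [[115, 466, 120], [0, 0, -21.6], 0.8]
    - [[115, 466, 120], [0, 0, -21.6], 0.8]
    - [[115, 466, 120], [0, 0, -21.6], 0.8]
    - [[115, 466, 120], [0, 0, -21.6], 0.8]
    - [[115, 466, 120], [0, 0, -21.6], 0.8]
    - [[115, 466, 120], [0, 0, -21.6], 0.8]

```text
time: 28.98
tool_pos: [0.4454, 0.3708, 0.1236]
ee_rot: [3.141, 0.002, -2.811]
wrist_force: [0.1, -0.1, 0.3]
width: 0.0843
```

```bash
python3 look.py scene|tail -1
```

```text
{'time': 29.025, 'tool_pos': [0.4456, 0.3706, 0.1236], 'ee_rot': [3.1412, 0.002, -2.8114], 'wrist_force': [-0.3856, 0.1401, 1.3307], 'width': 0.0848, 'joint_positions': [0.5961, 0.1804, 1.4292, -0.0002, 1.5299, -1.3049]}
```

Emit:
move_arm:
  targets:
    - [[0, 0, 50], [0, 0, 0], 0.8]
    - [[0, 0, 95], [0, 0, 0], 0.8]
    - [[0, 0, 116], [0, 0, 0], 0.8]
    - [[0, 0, 116], [0, 0, 0], 0.8]
    - [[0, 0, 116], [0, 0, 0], -1]
    - [[0, 0, 116], [0, 0, 0], -1]
    - [[0, 0, 116], [0, 0, 0], -1]
    - [[0, 0, 116], [0, 0, 0], -1]
    - [[0, 0, 116], [0, 0, 0], -1]
    - [[0, 0, 105], [0, 0, 0], -1]
    - [[0, 0, 75], [0, 0, 0], -1]
    - [[0, 0, 35], [0, 0, 0], -1]
    - [[0, 0, -5], [0, 0, 0], -1]
    - [[0, 0, -40], [0, 0, 0], -1]
    - [[0, 0, -40], [0, 0, 0], -1]

```text
time: 30.9
tool_pos: [0.4463, 0.3726, 0.1662]
ee_rot: [3.139, 0.007, -2.81]
wrist_force: [0.1, 0.1, -1.1]
width: 0.0501
```

```bash
python3 look.py scene|tail -1
python3 - <<'E'
from h import *
p0=np.array([.445,.371,.163]);R0=down(108.9)
R=R0@Rn.from_rotvec([0,-np.pi/2,0]).as_matrix()
d=R[:,2];print('tool z',d.round(3),'tool x',R[:,0].round(3))
# bottle axis over coaster: grasp point = TCP - .019 d ; base is .065 below grasp
for zb in(.08,.006):
    P=np.array([.559,.301,zb+.065])+d*.019; print(rel(R0,p0,R,P),P)
E
```

```text
{'time': 30.95, 'tool_pos': [0.4452, 0.3717, 0.1633], 'ee_rot': [3.1407, 0.0023, -2.8098], 'wrist_force': [-0.2544, -0.091, -2.519], 'width': 0.0499, 'joint_positions': [0.5978, 0.1635, 1.3694, 0.0002, 1.6062, -1.3048]}
tool z [ 0.946  0.324 -0.   ] tool x [-0. -0. -1.]
([-104.2, -103.2, 18.0], [0.0, -90.0, -0.0]) [0.57697562 0.30715443 0.145     ]
([-104.2, -103.2, 92.0], [0.0, -90.0, -0.0]) [0.57697562 0.30715443 0.071     ]
```

```bash
cat >> h.py <<'E'
from scipy.optimize import least_squares
LIM=np.array([[-3.1,3.1],[-.76,2.03],[.27,2.55],[-1.08,4.22],[.17,2.65],[-2.57,2.57]])
def fk(q,k):
    h,x1,z1,x2,z2,L=k; r=lambda a,x,z:np.array([np.cos(a)*x+np.sin(a)*z,0,-np.sin(a)*x+np.cos(a)*z])
    w=np.array([0,0,h])+r(q[1],x1,z1)+r(q[1]+q[2],x2,z2)
    R=Rq(q); return Rn.from_euler('z',q[0]).apply(w)+R[:,2]*L,R
def ik(p,R,k,seeds):
    best=None
    for s in seeds:
        f=lambda q:np.r_[(fk(q,k)[0]-p)*10,(R.T@fk(q,k)[1]-np.eye(3)).ravel()]
        r=least_squares(f,np.clip(s,LIM[:,0]+.01,LIM[:,1]-.01),bounds=(LIM[:,0],LIM[:,1]))
        if best is None or r.cost<best.cost-1e-9: best=r
    return best.x,best.cost
E
python3 - <<'E'
from h import *
D=[eval(l) for l in open('log.txt')]
f=lambda k:np.concatenate([fk(q,k)[0]-p for q,p in D])
r=least_squares(f,[.3,0,.35,0,.35,.25]);k=r.x;print(k.round(4),np.abs(r.fun).max());np.save('k.npy',k)
q0=np.array(D[-1][0]);rng=np.random.default_rng(0)
for az in(-40,-20,0,19,40,60,90):
  for tilt in(90,):
    a=np.radians(az);d=np.array([np.cos(a),np.sin(a),0]);y=np.array([-d[1],d[0],0])
    R=np.c_[np.cross(y,d),y,d]
    P=np.array([.559,.301,.071])+d*.019
    for s in(1,-1):
      RR=R@np.diag([s,s,1])
      q,c=ik(P,RR,k,[q0]+[rng.uniform(LIM[:,0],LIM[:,1]) for _ in range(12)]);print(az,s,q.round(2),f'{c:.1e}')
E
```

```text
[0.1762 0.0136 0.4926 0.1216 0.4834 0.3962] 0.058539278084674184
-40 1 [ 1.05  0.68  1.42 -1.08  1.71  0.6 ] 1.6e-01
-40 -1 [ 1.05  0.68  1.42 -1.08  1.71 -2.54] 1.6e-01
-20 1 [1.02 0.72 2.11 4.22 1.5  1.29] 9.5e-02
-20 -1 [ 1.02  0.72  2.11  4.22  1.5  -1.85] 9.5e-02
0 1 [1.03 0.63 2.16 4.2  1.39 1.27] 7.8e-20
0 -1 [ 1.03  0.63  2.16  4.2   1.39 -1.87] 2.0e-28
19 1 [0.72 0.62 2.33 3.54 1.4  1.5 ] 4.8e-23
19 -1 [ 0.72  0.62  2.33  3.54  1.4  -1.64] 5.4e-29
40 1 [0.21 0.62 2.32 2.65 1.39 1.67] 3.1e-22
40 -1 [ 0.21  0.62  2.32  2.65  1.39 -1.47] 2.1e-20
60 1 [-0.07  0.63  2.12  2.    1.41  1.92] 4.0e-30
60 -1 [-0.07  0.63  2.12  2.    1.41 -1.22] 3.8e-29
90 1 [-0.14  0.77  1.69  1.47  1.66  2.25] 5.3e-28
90 -1 [-0.14  0.77  1.69  1.47  1.66 -0.89] 2.1e-22
```

```bash
cat >> h.py <<'E'
def fk(q,k):
    x0,h,x1,z1,x2,z2,L,c1,c2,x5=k; E=Rn.from_euler
    A=E('z',q[0]);B=A*E('y',q[1]);C=A*E('y',q[1]+q[2]);F=C*E('z',q[3]);G=F*E('y',q[4])
    return A.apply([x0,c1,h])+B.apply([x1,0,z1])+C.apply([x2,0,z2])+F.apply([0,c2,0])+G.apply([x5,0,L]),Rq(q)
E
python3 - <<'E'
from h import *
D=[eval(l) for l in open('log.txt')]
D.append(([1.056,0.087,1.371,0,1.684,-0.103],[.22,.504,.206]));D.append(([0.3873,-0.0032,1.6351,0.0006,1.509,-1.1924],[.4336,.2382,.1199]))
f=lambda k:np.r_[np.concatenate([fk(q,k)[0]-p for q,p in D]),1e-3*np.array(k)]
r=least_squares(f,[0,.3,0,.35,0,.35,.25,.05,0,0]);k=r.x;print(k.round(4),np.abs(r.fun[:-10]).max());np.save('k.npy',k)
q0=np.array(D[-3][0]);rng=np.random.default_rng(0)
for az in(-40,-20,0,19,40,60,90):
    a=np.radians(az);d=np.array([np.cos(a),np.sin(a),0]);y=np.array([-d[1],d[0],0])
    R=np.c_[np.cross(y,d),y,d]
    P=np.array([.559,.301,.071])+d*.019
    q,c=ik(P,R,k,[q0]+[rng.uniform(LIM[:,0],LIM[:,1]) for _ in range(12)]);print(az,q.round(2),f'{c:.1e}')
E
```

```text
[ 1.000e-04  1.528e-01 -0.000e+00  4.490e-01  1.008e-01  5.000e-01
  3.507e-01  5.690e-02 -3.000e-04  2.000e-04] 0.000487690705096272
-40 [0.85 0.73 1.92 4.22 1.56 1.09] 2.3e-01
-20 [0.85 0.6  2.   4.22 1.37 1.09] 3.0e-02
0 [0.77 0.47 2.13 3.99 1.2  1.18] 7.7e-23
19 [0.48 0.41 2.28 3.31 1.12 1.5 ] 4.2e-30
40 [0.1  0.41 2.27 2.49 1.2  1.84] 2.9e-31
60 [-0.11  0.49  2.1   1.93  1.36  2.09] 1.3e-22
90 [-0.16  0.68  1.69  1.46  1.68  2.33] 1.3e-19
```

```bash
cat >> h.py <<'E'
def pose(G,az,al,g=.0188):
    # grasp point G, bottle 'd' azimuth az deg; tool z at angle al (deg) from straight down toward +d (al<0: toward -d); tool x=-d when down
    a=np.radians(az);d=np.array([np.cos(a),np.sin(a),0]);y=np.array([-d[1],d[0],0]);t=np.radians(al)
    z=np.sin(t)*d+np.array([0,0,-np.cos(t)]); R=np.c_[np.cross(y,z),y,z]; return np.array(G)+g*z,R
E
python3 - <<'E'
from h import *
k=np.load('k.npy');q0=np.array([.5978,.1635,1.3694,0,1.6062,-1.3048])
for al in(-30,-35,-40,-45):
    for G,az,t in(([.4445,.371,.028],19,al),([.4445,.371,.13],19,al),([.4445,.371,.17],19,al+45),([.559,.301,.15],19,al+90),([.559,.301,.069],19,al+90),([.559,.301,.069],10,al+90),([.559,.301,.069],28,al+90)):
        p,R=pose(G,az,t);q,c=ik(p,R,k,[q0]);print(al,az,t,q.round(2),f'{c:.1e}')
E
```

```text
-30 19 -30 [ 0.54  0.63  1.14  0.11  1.88 -1.36] 6.7e-28
-30 19 -30 [ 0.54  0.56  1.04  0.12  2.05 -1.34] 1.2e-29
-30 19 15 [ 0.64 -0.    1.59 -0.08  1.3  -1.25] 1.9e-29
-30 19 60 [ 0.47 -0.17  2.12 -0.67  0.19 -0.84] 1.2e-23
-30 19 60 [ 0.48 -0.03  2.13 -1.08  0.17 -0.41] 7.5e-03
-30 10 60 [ 0.54 -0.01  2.1  -1.08  0.29 -0.29] 1.3e-02
-30 28 60 [ 0.33 -0.05  2.14  0.92  0.17 -2.57] 9.1e-03
-35 19 -35 [ 0.53  0.7   1.07  0.12  1.97 -1.36] 1.8e-25
-35 19 -35 [ 0.53  0.62  0.98  0.14  2.14 -1.33] 1.4e-26
-35 19 10 [ 0.63  0.05  1.53 -0.05  1.4  -1.27] 9.9e-20
-35 19 55 [ 0.46 -0.17  2.07 -0.35  0.31 -1.16] 1.4e-19
-35 19 55 [ 0.48 -0.03  2.13 -0.94  0.17 -0.56] 4.9e-04
-35 10 55 [ 0.56 -0.    2.08 -1.08  0.33 -0.28] 1.0e-03
-35 28 55 [ 0.33 -0.05  2.14  0.92  0.17 -2.57] 2.2e-04
-40 19 -40 [ 0.53  0.76  1.01  0.14  2.06 -1.35] 2.5e-22
-40 19 -40 [ 0.53  0.68  0.92  0.16  2.22 -1.33] 1.6e-20
-40 19 5 [ 0.61  0.11  1.46 -0.02  1.49 -1.29] 1.7e-25
-40 19 50 [ 0.45 -0.16  2.01 -0.22  0.44 -1.29] 4.9e-21
-40 19 50 [ 0.45 -0.04  2.08 -0.4   0.24 -1.1 ] 6.8e-25
-40 10 50 [ 0.55 -0.    2.05 -0.86  0.38 -0.5 ] 4.2e-30
-40 28 50 [ 0.35 -0.05  2.1   0.45  0.25 -2.1 ] 1.7e-29
-45 19 -45 [ 0.52  0.82  0.94  0.16  2.15 -1.35] 2.0e-19
-45 19 -45 [ 0.52  0.75  0.86  0.18  2.3  -1.32] 5.1e-29
-45 19 0 [ 0.6   0.17  1.39 -0.    1.59 -1.3 ] 1.6e-19
-45 19 45 [ 0.45 -0.14  1.94 -0.15  0.56 -1.36] 7.3e-30
-45 19 45 [ 0.45 -0.03  2.02 -0.23  0.37 -1.28] 2.4e-30
-45 10 45 [ 0.54  0.    1.99 -0.59  0.46 -0.77] 8.9e-28
-45 28 45 [ 0.35 -0.04  2.03  0.26  0.38 -1.91] 1.0e-30
```

Run:
```python
from h import *
p0=np.array([.445,.371,.163]);R0=down(108.9);k=np.load('k.npy')
zt=pose([0,0,0],18.9,-45)[1][:,2]
G=np.array([.440,.3695,.028])
for b in(.11,.06,0):
    p,R=pose(G-b*zt,18.9,-45);q,c=ik(p,R,k,[np.array([.55,.6,1,0.1,2.2,-1.3])]);print(b,p.round(3),*rel(R0,p0,R,p),q.round(2),f'{c:.0e}')
```

```text
0.11 [0.501 0.39  0.092] [-59.3, 0.2, 70.5] [-0.0, 45.0, 0.0] [ 0.5   0.96  0.56  0.18  2.4  -1.31] 1e-24
0.06 [0.468 0.379 0.057] [-23.9, 0.2, 105.9] [-0.0, 45.0, 0.0] [ 0.51  0.88  0.76  0.17  2.27 -1.33] 7e-30
0 [0.427 0.365 0.015] [18.5, 0.2, 148.3] [-0.0, 45.0, 0.0] [ 0.52  0.81  0.96  0.16  2.14 -1.35] 2e-20
```

Emit:
move_arm:
  targets:
    - [[0, 0, 40], [0, 0, 0], -1]
    - [[0, 0, 85], [0, 0, 0], -1]
    - [[0, 0, 125], [0, 0, 0], -1]
    - [[0, 0, 147], [0, 0, 0], -1]
    - [[0, 0, 155], [0, 0, 0], -1]
    - [[0, 0, 155], [0, 0, 0], -1]
    - [[0, 0, 155], [0, 0, 0], -1]
    - [[0, 0, 155], [0, 0, 0], 0.8]
    - [[0, 0, 155], [0, 0, 0], 0.8]
    - [[0, 0, 155], [0, 0, 0], 0.8]
    - [[0, 0, 120], [0, 0, 0], 0.8]
    - [[0, 0, 60], [0, 0, 0], 0.8]
    - [[0, 0, 0], [0, 0, 0], 0.8]
    - [[0, 0, 0], [0, 0, 0], 0.8]
    - [[0, 0, 0], [0, 0, 0], 0.8]

```text
time: 32.83
tool_pos: [0.4446, 0.3712, 0.1617]
ee_rot: [-3.141, -0.001, -2.81]
wrist_force: [-0.2, -0.7, -0.4]
width: 0.0845
```

Emit:
move_arm:
  targets:
    - [[-15, 0, -10], [0, 10, 0], 0.8]
    - [[-30, 0, -10], [0, 20, 0], 0.8]
    - [[-45, 0, -5], [0, 30, 0], 0.8]
    - [[-59, 0, 0], [0, 40, 0], 0.8]
    - [[-59, 0, 10], [0, 45, 0], 0.8]
    - [[-59, 0, 40], [0, 45, 0], 0.8]
    - [[-59, 0, 70], [0, 45, 0], 0.8]
    - [[-24, 0, 106], [0, 45, 0], 0.8]
    - [[0, 0, 130], [0, 45, 0], 0.8]
    - [[18, 0, 148], [0, 45, 0], 0.8]
    - [[18, 0, 148], [0, 45, 0], 0.8]
    - [[18, 0, 148], [0, 45, 0], -1]
    - [[18, 0, 148], [0, 45, 0], -1]
    - [[18, 0, 148], [0, 45, 0], -1]
    - [[18, 0, 148], [0, 45, 0], -1]
    - [[18, 0, 148], [0, 45, 0], -1]

```text
time: 34.83
tool_pos: [0.4284, 0.3656, 0.0148]
ee_rot: [3.141, -0.784, -2.81]
wrist_force: [0.7, 0.8, 2.0]
width: 0.0497
```

```bash
python3 look.py scene|tail -1
python3 - <<'E'
from h import *
im=np.load('pics/scene.npy')[60:280,250:500];cv2.imwrite('pics/t9.png',cv2.resize(im,None,fx=2.6,fy=2.6,interpolation=cv2.INTER_CUBIC)[...,::-1])
o=status.get_obs();k=np.load('k.npy');p0=o['tool_pos'];R0=Rn.from_euler('xyz',o['ee_rot']).as_matrix()
q=o['joint_positions'];print(R0.round(3).tolist())
for G,az,t in(([.440,.3695,.07],18.9,-45),([.440,.3695,.14],18.9,-30),([.455,.355,.17],19,0),([.49,.34,.17],20,20),([.559,.301,.16],22,45),([.559,.301,.095],22,45),([.559,.301,.065],22,45)):
    p,R=pose(G,az,t);q,c=ik(p,R,k,[q]);print(t,p.round(3),*rel(R0,p0,R,p),q.round(2),f'{c:.0e}')
E
```

```text
{'time': 34.875, 'tool_pos': [0.4283, 0.3656, 0.0148], 'ee_rot': [3.1415, -0.7841, -2.8099], 'wrist_force': [0.576, 0.7194, 1.5901], 'width': 0.05, 'joint_positions': [0.5218, 0.8147, 0.9553, 0.1593, 2.1407, -1.3489]}
[[-0.669, -0.326, -0.668], [-0.231, 0.946, -0.23], [0.706, 0.0, -0.708]]
-45 [0.427 0.365 0.057] [30.3, -0.1, -29.0] [-0.1, 0.1, 0.1] [ 0.52  0.78  0.93  0.17  2.2  -1.34] 2e-20
-30 [0.431 0.366 0.124] [74.9, -0.1, -79.2] [-0.1, -14.9, 0.1] [ 0.54  0.54  1.05  0.12  2.06 -1.33] 3e-28
0 [0.455 0.355 0.151] [80.9, -18.7, -112.0] [0.0, -44.9, 0.0] [ 0.56  0.16  1.39 -0.    1.58 -1.34] 1e-20
20 [0.496 0.342 0.152] [57.2, -44.1, -137.3] [0.2, -64.9, -1.0] [ 0.55 -0.03  1.63 -0.07  1.19 -1.35] 4e-19
45 [0.571 0.306 0.147] [11.2, -102.9, -175.2] [0.0, -89.9, -3.3] [ 0.42 -0.16  1.93 -0.04  0.58 -1.51] 8e-30
45 [0.571 0.306 0.082] [-34.7, -102.9, -129.2] [0.0, -89.9, -3.3] [ 0.42 -0.08  2.01 -0.06  0.43 -1.5 ] 1e-29
45 [0.571 0.306 0.052] [-55.9, -102.9, -108.0] [0.0, -89.9, -3.3] [ 0.42 -0.03  2.03 -0.07  0.35 -1.48] 2e-26
```

View pics/t9.png

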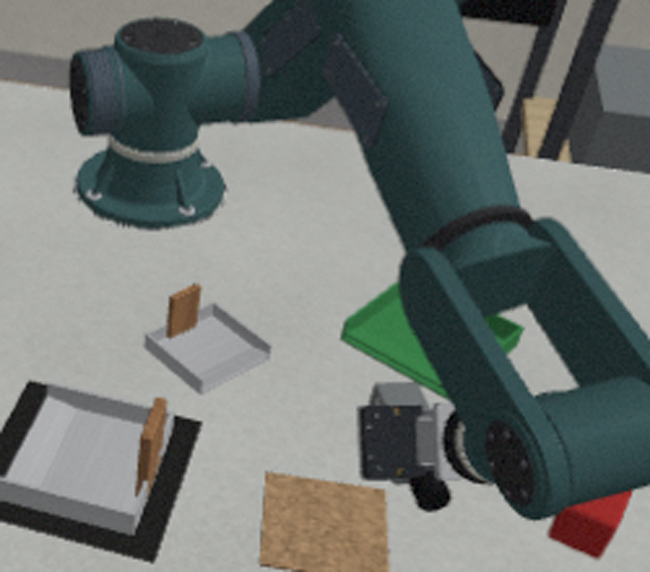

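Emit:
move_arm:
  targets:
    - [[10, 0, -10], [0, 0, 0], -1]
    - [[30, 0, -29], [0, 0, 0], -1]
    - [[52, 0, -54], [0, -7, 0], -1]
    - [[75, 0, -79], [0, -15, 0], -1]
    - [[80, -4, -90], [0, -25, 0], -1]
    - [[82, -10, -100], [0, -35, 0], -1]
    - [[81, -19, -112], [0, -45, 0], -1]
    - [[70, -30, -125], [0, -55, 0], -1]
    - [[57, -44, -137], [0, -65, -1], -1]
    - [[42, -64, -150], [0, -73, -2], -1]
    - [[27, -84, -163], [0, -82, -3], -1]
    - [[11, -103, -175], [0, -90, -3], -1]
    - [[11, -103, -175], [0, -90, -3], -1]
    - [[11, -103, -175], [0, -90, -3], -1]
    - [[11, -103, -175], [0, -90, -3], -1]

```text
time: 36.75
tool_pos: [0.572, 0.307, 0.1485]
ee_rot: [3.141, 0.788, -2.762]
wrist_force: [0.3, 0.4, -1.9]
width: 0.05
```

```bash
python3 look.py scene|tail -1
python3 - <<'E'
from h import *
im=np.load('pics/scene.npy')[110:300,270:470]
k=3
big=cv2.resize(im,None,fx=k,fy=k,interpolation=cv2.INTER_CUBIC)
for q in w2px('scene',[[.559,.301,.004],[.559,.301,.1],[.559,.301,.2]]): cv2.circle(big,tuple(((q-[270,110])*k).astype(int).tolist()),2,(255,0,0),-1)
cv2.imwrite('pics/t10.png',big[...,::-1])
o=status.get_obs();p0=o['tool_pos'];R0=Rn.from_euler('xyz',o['ee_rot']).as_matrix();print(R0.round(3).tolist())
print((p0-.0188*R0[:,2]).round(4))
for G,az,t in(([.559,.301,.11],22,45),([.559,.301,.068],22,45),([.559,.301,.065],22,45)):
    p,R=pose(G,az,t);print(t,p.round(3),*rel(R0,p0,R,p))
E
```

```text
{'time': 36.8, 'tool_pos': [0.5719, 0.307, 0.1482], 'ee_rot': [3.141, 0.788, -2.7623], 'wrist_force': [0.2994, -0.8633, -0.9935], 'width': 0.05, 'joint_positions': [0.4211, -0.1557, 1.9321, -0.0532, 0.5783, -1.4967]}
[[-0.655, -0.371, 0.658], [-0.261, 0.929, 0.263], [-0.709, 0.0, -0.705]]
[0.5595 0.3021 0.1615]
45 [0.571 0.306 0.097] [37.2, -0.8, 35.7] [-0.2, 0.1, -0.2]
45 [0.571 0.306 0.055] [67.0, -0.8, 65.3] [-0.2, 0.1, -0.2]
45 [0.571 0.306 0.052] [69.1, -0.8, 67.4] [-0.2, 0.1, -0.2]
```

View pics/t10.png

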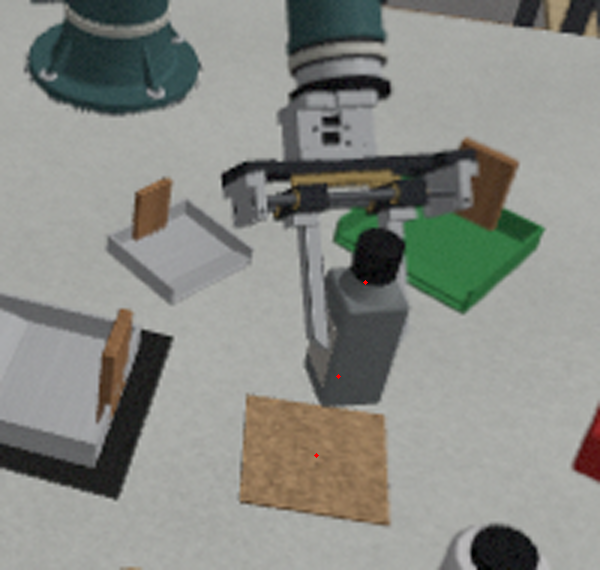

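Emit:
move_arm:
  targets:
    - [[18, 0, 18], [0, 0, 0], -1]
    - [[36, 0, 36], [0, 0, 0], -1]
    - [[50, 0, 50], [0, 0, 0], -1]
    - [[58, 0, 58], [0, 0, 0], -1]
    - [[62, 0, 62], [0, 0, 0], -1]
    - [[64, 0, 64], [0, 0, 0], -1]
    - [[65, 0, 65], [0, 0, 0], -1]
    - [[66, 0, 66], [0, 0, 0], -1]
    - [[66, 0, 66], [0, 0, 0], -1]
    - [[66, 0, 66], [0, 0, 0], -1]

```text
time: 38.05
tool_pos: [0.5733, 0.307, 0.0569]
ee_rot: [3.141, 0.793, -2.763]
wrist_force: [-1.5, -0.3, 5.2]
width: 0.05
```

Emit:
move_arm:
  targets:
    - [[0, 0, 0], [0, 0, 0], -0.1]
    - [[0, 0, 0], [0, 0, 0], 0.3]
    - [[0, 0, 0], [0, 0, 0], 0.6]
    - [[0, 0, 0], [0, 0, 0], 0.6]
    - [[0, 0, 0], [0, 0, 0], 0.6]
    - [[0, 0, -25], [0, 0, 0], 0.6]
    - [[0, 0, -60], [0, 0, 0], 0.6]
    - [[0, 0, -100], [0, 0, 0], 0.6]
    - [[0, 0, -150], [0, 0, 0], 0.6]
    - [[0, 0, -180], [0, 0, 0], 0.6]
    - [[0, 0, -180], [0, 0, 0], 0.6]
    - [[0, 0, -180], [0, 0, 0], 0.6]

```text
time: 39.55
tool_pos: [0.4527, 0.2586, 0.1786]
ee_rot: [-3.142, 0.784, -2.763]
wrist_force: [-0.3, -0.5, 0.1]
width: 0.0754
```

```bash
python3 look.py scene top
python3 - <<'E'
from h import *
im=np.load('pics/scene.npy')[110:300,220:470]; i2=np.load('pics/top.npy')[150:250,150:320]
a=cv2.resize(im,(500,380));b=cv2.resize(i2,(340,200));o=np.zeros((580,500,3),np.uint8);o[:380]=a;o[380:,:340]=b
cv2.imwrite('pics/t11.png',o[...,::-1])
o=status.get_obs();p0=o['tool_pos'];R0=Rn.from_euler('xyz',o['ee_rot']).as_matrix()
k=np.load('k.npy');q=o['joint_positions']
# lever: closed gripper, tool down, jaw along tumbler x (push with flat side?) 
y=np.array([.115,.993,0]);x=np.array([.993,-.115,0]);piv=np.array([.398,-.350,.034])+.155*x
R=down(83.4)
off=piv-.0384*y;off[2]=.104;on=piv+.0384*y;print('off',off,'on',on)
for p in([.5,.0,.30],np.r_[(off-.05*y)[:2],.25],np.r_[(off-.05*y)[:2],.09],np.r_[(on-.02*y)[:2],.09]):
    q,c=ik(np.array(p),R,k,[q]);print(np.round(p,3),*rel(R0,p0,R,p),q.round(2),f'{c:.0e}')
E
```

```text
scene ([-0.073, -0.757], 12, [132.3, 90.3])
scene ([-0.078, 0.214], 114, [368.6, 127.2])
top ([0.554, 0.126], 60, [255.4, 197.6])
top ([0.431, -0.365], 28, [399.8, 237.9])
top ([0.423, -0.338], 32, [391.9, 240.1])
top ([0.336, 0.297], 25, [202.3, 260.9])
top ([0.179, 0.437], 48, [159.2, 306.7])
{'time': 39.65, 'tool_pos': [0.4526, 0.2585, 0.1776], 'ee_rot': [-3.1414, 0.7823, -2.7628], 'wrist_force': [0.3586, -0.3648, 0.6183], 'width': 0.0751, 'joint_positions': [0.439, -0.5215, 2.1223, -0.0619, 0.7604, -1.4831]}
off [ 0.547499  -0.4059562  0.104    ] on [ 0.556331  -0.3296938  0.034    ]
[0.5 0.  0.3] [-49.7, -257.8, -123.1] [11.1, 43.9, 26.8] [-0.11 -0.02  1.3  -0.    1.87 -1.57] 6e-18
[ 0.542 -0.456  0.25 ] [77.5, -696.5, -179.0] [11.1, 43.9, 26.8] [-0.78  0.46  0.83 -0.    1.86 -2.23] 6e-30
[ 0.542 -0.456  0.09 ] [190.3, -696.5, -65.5] [11.1, 43.9, 26.8] [-0.78  0.48  1.11 -0.    1.55 -2.23] 1e-18
[ 0.554 -0.35   0.09 ] [154.4, -602.5, -29.8] [11.1, 43.9, 26.8] [-0.65  0.36  1.27  0.    1.51 -2.1 ] 7e-30
```

View pics/t11.png

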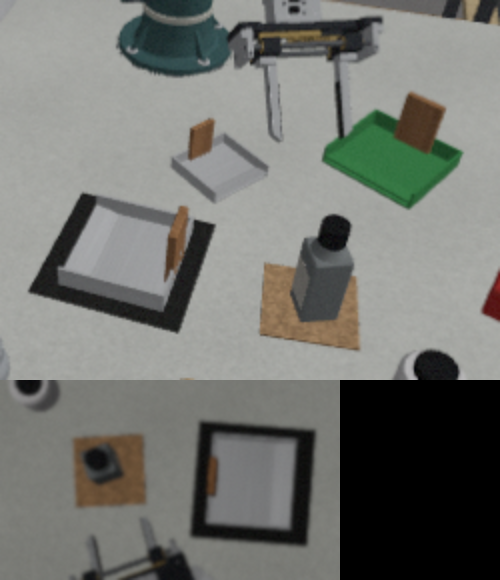

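Emit:
move_arm:
  targets:
    - [[-10, -50, -60], [2, 8, 5], -1]
    - [[-20, -100, -90], [4, 16, 10], -1]
    - [[-35, -150, -110], [6, 25, 15], -1]
    - [[-45, -210, -120], [8, 34, 20], -1]
    - [[-50, -258, -123], [11, 44, 27], -1]
    - [[-50, -258, -123], [11.1, 43.9, 26.8], -1]
    - [[-20, -360, -135], [11.1, 43.9, 26.8], -1]
    - [[20, -500, -155], [11.1, 43.9, 26.8], -1]
    - [[50, -600, -167], [11.1, 43.9, 26.8], -1]
    - [[77, -697, -179], [11.1, 43.9, 26.8], -1]
    - [[77, -697, -179], [11.1, 43.9, 26.8], -1]
    - [[77, -697, -179], [11.1, 43.9, 26.8], -1]
    - [[77, -697, -179], [11.1, 43.9, 26.8], -1]
    - [[77, -697, -179], [11.1, 43.9, 26.8], -1]
    - [[77, -697, -179], [11.1, 43.9, 26.8], -1]
    - [[77, -697, -179], [11.1, 43.9, 26.8], -1]
    - [[77, -697, -179], [11.1, 43.9, 26.8], -1]
    - [[77, -697, -179], [11.1, 43.9, 26.8], -1]

```text
time: 41.9
tool_pos: [0.5428, -0.4546, 0.2529]
ee_rot: [3.141, 0.004, 3.028]
wrist_force: [1.1, 0.2, -0.2]
width: 0.0003
```

```bash
python3 look.py scene|tail -1
python3 - <<'E'
from h import *
o=status.get_obs();p0=o['tool_pos'];R0=Rn.from_euler('xyz',o['ee_rot']).as_matrix()
y=np.array([.115,.993,0]);x=np.array([.993,-.115,0]);piv=np.array([.398,-.350,.034])+.155*x
for yy,z in((-.085,.09),(-.05,.09),(0,.09),(.013,.09),(.018,.09)):
    p=piv+yy*y;p[2]=z;print(yy,*rel(R0,p0,down(83.4),p))
im=np.load('pics/scene.npy')[120:300,60:260];k=3;big=cv2.resize(im,None,fx=k,fy=k,interpolation=cv2.INTER_CUBIC)
for q in w2px('scene',[piv,piv-.0384*y+[0,0,.07],piv+.0384*y+[0,0,.07]]): cv2.circle(big,tuple(((q-[60,120])*k).astype(int).tolist()),2,(255,0,0),-1)
cv2.imwrite('pics/t12.png',big[...,::-1])
E
```

```text
{'time': 41.95, 'tool_pos': [0.5427, -0.4548, 0.2528], 'ee_rot': [3.1413, 0.0041, 3.028], 'wrist_force': [-0.4454, 0.6345, 0.7752], 'width': 0.0005, 'joint_positions': [-0.7789, 0.4542, 0.8247, 0.0028, 1.8596, -2.2353]}
-0.085 [1.5, 2.5, 162.8] [0.0, 0.2, 0.1]
-0.05 [1.4, 37.4, 162.8] [0.0, 0.2, 0.1]
0 [1.3, 87.4, 162.8] [0.0, 0.2, 0.1]
0.013 [1.3, 100.4, 162.8] [0.0, 0.2, 0.1]
0.018 [1.3, 105.4, 162.8] [0.0, 0.2, 0.1]
```

View pics/t12.png

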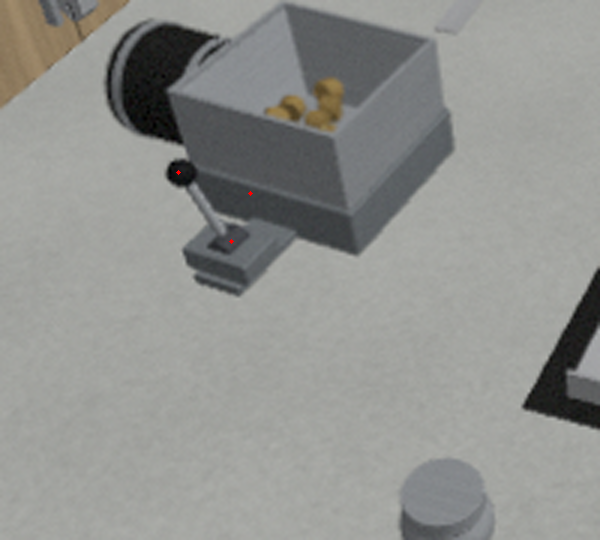

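Emit:
move_arm:
  targets:
    - [[1, 0, 55], [0, 0, 0], -1]
    - [[1, 0, 110], [0, 0, 0], -1]
    - [[1, 0, 150], [0, 0, 0], -1]
    - [[1, 0, 162], [0, 0, 0], -1]
    - [[1, 0, 162], [0, 0, 0], -1]
    - [[1, 15, 162], [0, 0, 0], -1]
    - [[1, 30, 162], [0, 0, 0], -1]
    - [[1, 45, 162], [0, 0, 0], -1]
    - [[1, 60, 162], [0, 0, 0], -1]
    - [[1, 75, 162], [0, 0, 0], -1]
    - [[1, 86, 162], [0, 0, 0], -1]
    - [[1, 93, 162], [0, 0, 0], -1]
    - [[1, 97, 162], [0, 0, 0], -1]
    - [[1, 97, 162], [0, 0, 0], -1]

```text
time: 43.7
tool_pos: [0.553, -0.3589, 0.0898]
ee_rot: [3.14, 0.003, 3.027]
wrist_force: [0.0, -0.5, 0.1]
width: 0.0004
```

Emit:
move_arm:
  targets:
    - [[0, 2, 0], [0, 0, 0], -1]
    - [[0, 4, 0], [0, 0, 0], -1]
    - [[0, 6, 0], [0, 0, 0], -1]
    - [[0, 6, 0], [0, 0, 0], -1]

```text
time: 44.2
tool_pos: [0.5533, -0.3553, 0.0899]
ee_rot: [-3.139, 0.003, 3.026]
wrist_force: [-1.5, -5.3, -2.3]
width: 0.0002
```

```bash
python3 look.py scene top|tail -1
python3 - <<'E'
from h import *
y=np.array([.115,.993,0]);x=np.array([.993,-.115,0]);piv=np.array([.398,-.350,.034])+.155*x
im=np.load('pics/scene.npy')[150:240,90:200];k=5;big=cv2.resize(im,None,fx=k,fy=k,interpolation=cv2.INTER_CUBIC)
for q in w2px('scene',[piv,piv+.0384*y+[0,0,.07]]): cv2.circle(big,tuple(((q-[90,150])*k).astype(int).tolist()),2,(255,0,0),-1)
cv2.imwrite('pics/t13.png',big[...,::-1])
E
```

```text
{'time': 44.3, 'tool_pos': [0.5533, -0.3554, 0.0899], 'ee_rot': [-3.1388, 0.0034, 3.0255], 'wrist_force': [0.1179, -5.3613, -1.4926], 'width': 0.0006, 'joint_positions': [-0.6567, 0.3667, 1.2656, -0.0006, 1.505, -2.1115]}
```

View pics/t13.png

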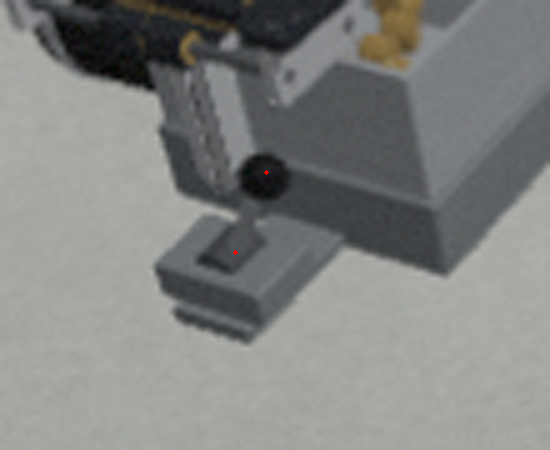

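Emit:
move_arm:
  targets:
    - [[0, 3, 0], [0, 0, 0], -1]
    - [[0, 5, 0], [0, 0, 0], -1]
    - [[0, 5, 0], [0, 0, 0], -1]

```text
time: 44.68
tool_pos: [0.5533, -0.3551, 0.09]
ee_rot: [-3.13, 0.005, 3.023]
wrist_force: [-0.9, -15.1, -4.9]
width: 0.0003
```

Emit:
move_arm:
  targets:
    - [[0, -10, 0], [0, 0, 0], -1]
    - [[0, -40, 0], [0, 0, 0], -1]
    - [[0, -60, -40], [0, 0, 0], -1]
    - [[0, -60, -100], [0, 0, 0], -1]
    - [[0, -60, -160], [0, 0, 0], -1]
    - [[0, -60, -200], [0, 0, 0], -1]
    - [[0, -60, -200], [0, 0, 0], -1]
    - [[0, -60, -200], [0, 0, 0], -1]

```text
time: 45.68
tool_pos: [0.5467, -0.4074, 0.2883]
ee_rot: [3.139, 0.001, 3.027]
wrist_force: [0.0, 0.2, -0.0]
width: 0.0004
```

```bash
python3 look.py scene top
python3 - <<'E'
from h import *
y=np.array([.115,.993,0]);x=np.array([.993,-.115,0]);piv=np.array([.398,-.350,.034])+.155*x
im=np.load('pics/scene.npy').copy()
for a in(.9,1.0,.5): print(a,w2px('scene',piv+.08*(np.sin(a-.5)*y+np.cos(a-.5)*np.array([0,0,1]))))
g=im[160:235,90:200].max(2);n,l,s,c=cv2.connectedComponentsWithStats((g<45).astype(np.uint8));print([(s[i,4],(c[i]+[90,160]).round(1)) for i in range(1,n) if s[i,4]>10])
cv2.imwrite('pics/t14.png',cv2.resize(im,None,fx=1.4,fy=1.4,interpolation=cv2.INTER_CUBIC)[...,::-1])
E
```

```text
scene ([0.295, -0.408], 113, [168.4, 154.1])
scene ([0.315, -0.442], 55, [155.9, 155.7])
top ([0.554, 0.126], 61, [255.4, 197.5])
top ([0.434, -0.362], 12, [399.0, 236.9])
top ([0.423, -0.338], 33, [391.9, 240.2])
top ([0.179, 0.437], 47, [159.2, 306.6])
{'time': 45.775, 'tool_pos': [0.5463, -0.4073, 0.2867], 'ee_rot': [3.1373, -0.0011, 3.0271], 'wrist_force': [-0.4085, 0.2289, -0.9208], 'width': 0.0004, 'joint_positions': [-0.7253, 0.4012, 0.8303, 0.003, 1.9135, -2.1806]}
0.9 [[140.74522756 182.81320509]]
1.0 [[143.30858107 184.51875162]]
0.5 [[130.39128782 178.00977904]]
[(np.int32(85), array([112.5, 162.5])), (np.int32(72), array([142.2, 185. ]))]
```

View pics/t14.png

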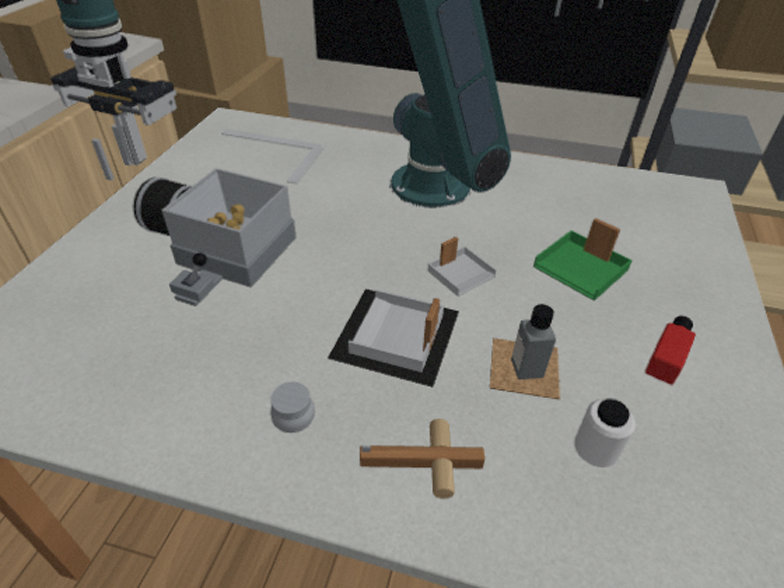

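The final view shows the lever knob over at (199,259), the bottle upright on the coaster, the tray empty on its mat, and studs only in the hopper. Handing in.

```bash
python3 -c "
from bench import order
print(order.close_job())"
```

```text
the job is handed in; nothing more can be done
None
```

The job is done and handed in at about 46 s of the 210 s; the hand-in gave no verdict.

- **Studs:** I found three strays on the bench and put them in the tray with the four already there. I tipped all seven into the hopper. Afterwards I saw no studs on the bench or in the tray. In the hopper they overlapped, so I did not count them one by one.
- **Tray:** It is back flat on its mat, empty and about centred.
- **Bottle:** It stands upright on its coaster. My first grip, from straight above, could not have been turned upright within the arm's joint limits. I laid the bottle back down, gripped it again at 45° and stood it up.
- **Lever:** It is thrown over to its stop, which took a 15 N push with no further movement. The knob is about one pixel from where fully on should put it.
- **Everything else:** The strap cutter, wax tin, glue pot and the look-alikes were not touched. At the end the arm was clear of everything.

No final check failed.

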